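# Clear the nest and turn the filter cassette face down

## Robot

A 6-joint arm with a two-finger parallel gripper is mounted at the origin on the work surface. World frame = base frame: x ahead of the robot, y to its left, z up, the work surface at z = 0. Lengths are in m, angles in rad, forces in N, time in s.
With the tool pointing down it reaches from about 0.375 to 0.9 m from the base axis. Payload 3.1 kg.
Tool frame: the origin (TCP) lies between the finger pads; the fingertips stand 17 mm ahead of it and the grasp point (between the pads) lies 2 mm behind it; z points along the fingers, y is the line along which they close (so a half turn about z gives the same grasp; the last joint's range is limited). The gripper opens to 85 mm and grips with 20 to 120 N. Pads are 22 mm wide; open, the fingers measure 114 mm over their backs; the gripper's body (76 mm by 85 mm) begins 54 mm behind the grasp point. The pads swing forward as they close: fully open they stand 13 mm farther back than shut.
Start: joints at [1.107, 0.527, 1.433, -0, 1.181, -0.178], TCP at [0.176, 0.6, 0.248] pointing down, gripper open.
Joint ranges: [-3.08, 3.08], [-0.75, 2.2], [0.22, 2.44], [-1.43, 4.57], [0, 2.65], [-2.85, 2.85]. Speed limits (rad/s): [2.79, 2.79, 3.14, 3.14, 3.14, 3.14].

## Interface

Orientations are given as a unit quaternion [x, y, z, w].
In Python, from station import sense, vision, order gives the robot as it stands.
- The arm moves only by the shell command python3 -m crank 'ROWS' [OPENING] [FORCE]. ROWS is JSON, a list of rows, each an object with "dp": the shift along the world's x, y, z in units of 30 mm (1.0 is 30 mm), a list of three; "angular": the turn, a rotation vector about the world's x, y, z in degrees, a list of three. In form: [{"dp": [dx, dy, dz], "angular": [ax, ay, az]}, ...]. A call has 1 to 20 rows; each row shifts and turns the commanded pose from where the row before left it; what a row does not reach is not made up. A row lasts 1/10 s, in which the tool goes at most 50 mm and 8.59 degrees, less where a joint would pass 70% of its speed; a pose out of reach is approached as far as the arm can. A call is refused whole if a number of a shift passes 1 or a number of a turn 8.59, either way. A call with a gripper value outside its range is refused whole. OPENING is the closure, from 0 (fully open) to 1 (shut), set as the call begins (- or left out, the last holds). The fingers move at their own pace and stop on an object; FORCE is the grip in N (left out, the last holds). Time passes only in rows, so rows that do not move let the fingers close. It gives the time, the measured TCP pose, the force, the opening and the grip force at its end, in the units of the state.
- sense(): the state, without advancing time (a new reading comes with each control period).
- vision.snapshot(name): name is "scene" or "top" or "wrist"; returns a dict with "image" (480x640x3 uint8, blue, green, red), "range_z" (480x640 float32, m along the optical axis (not along the pixel's ray), 0 where there is no reading), "mtx" (3x3 intrinsics, pixels), "pose" (4x4, takes a point from camera to world coordinates); the wrist camera has in their place "mount" (4x4, takes a point from camera to tool coordinates, whose origin is the TCP and whose axes are the flange's). Camera axes: x right, y down, z forward; pixel columns grow to the right and rows downward; lengths in m; the calibration is good to about 2 mm. A picture is of the moment at which its call begins: read the wrist's pose just before it.
- order.sign_off(): hands the job in; it is judged then, once.
The state is a dict: "t": time; "q": joint angles; "qd": joint speeds; "tau": joint torques, N m; "tcp_pos": TCP position; "tool_rot": TCP orientation; "force": force on the tool from outside, world axes, zero at the start; "ft_torque": the same for the moment, N m; "finger_gap": opening from 0.0 (shut) to 1.0 (fully open); "gripper_force": force on a finger pad.
Only numpy, scipy, OpenCV 4.12 (cv2) and the standard library are available. Lean on these libraries where they do the work, as an engineer would, in place of code of your own. Each camera call takes 0.05 s, during which the arm holds its last target. There are 200 camera calls.

## Task

First lift the capped bottle out of the raised nest of the turn-over fixture, keep it upright, and stand it on the open bench off the fixture. Then take the windowed cassette out of the rack, lay it flat on the bench with its window facing up and let go of it, pick it up again by its long edges and seat it flat, window up, in the pocket of the hinged flipper plate. Finally swing the flipper by its handle all the way over so that the cassette ends lying window down in the nest with the flipper left closed over it; let go, and leave the blank block, the wash bottle and the beaker where they are.

Things in the scene. Friction and masses are not known exactly. Their poses are not given: they have to be found in the camera images.
- fixture: Aluminium turn-over fixture fixed to the bench, base 136 x 200 x 6 mm. Origin on the bench under the hinge, z up; x along the hinge; flipper pocket on its +y side at the start, nest on its -y side. The nest is a 78 mm wide plinth: floor 34 mm above the bench, inside 109 (x) x 67 (y) mm, rim 8 mm high all round.
- nest (a point): Where the cassette's centre must end: middle of the nest, 12 mm above the nest floor (46 mm above the bench), 64 mm from the hinge line. Axes as the fixture's.
- hinge (a point): Middle of the hinge axis, 37 mm above the bench; the axis runs along the fixture's x.
- flipper (a joint): Hinge angle of the steel flipper plate (0.35 kg): 0 lying open with the pocket up (start), grows as it swings up and over, 3.14 closed face down over the nest. Damped (0.25 Nm s/rad); it falls slowly to either side when let go.
- pocket (a point): Where the cassette's centre is when seated in the flipper: 12 mm above the pocket floor, 25 mm above the bench, 64 mm from the hinge line. x along the pocket, z up (flipper open). Pocket 105 (x) x 64 (y) mm, walls 15 mm with flared edges 6 mm higher. Floor an open frame. The middle 73 mm of both long walls is missing for fingers: 32 mm free towards the hinge, 40 mm towards the handle bar.
- handle (a point): Middle of the flipper's round handle bar, 12 mm thick, 76 mm free length along the fixture's x between two side arms; 142 mm from the hinge axis, 37 mm above the bench at both ends of the swing with nothing under it. The bar may turn between the fingers, so it can be held from above all the way round.
- cassette: White plastic filter cassette, 24 x 100 x 60 mm, 0.15 kg; one big face has a recessed ribbed grey window, the other is plain. Starts standing on a long edge in one of the two rack slots. Origin mid of the edge it stands on; x out of the window face, y along the 100 mm, z up the 60 mm. Window up means x up. Either way round along its length is right.
- cassette_center (a point): Centre of the cassette (30 mm from its origin along z, 12 mm under each face). Axes as the cassette's.
- rack: Grey plastic rack fixed to the bench, 140 x 116 mm, with two slots 70 mm apart along its x (at -35 and +35 mm); slot floor 6 mm above the bench, slots 27 mm wide and 104 mm long, slot walls 4 mm thick reaching 23 mm above the bench. Origin under its centre; same yaw as the cassette.
- bottle: Glass bottle with screw cap standing in the nest at the start, 112 mm high, 0.28 kg. Body 56 mm diameter up to 66 mm height, cap 40 mm diameter from 86 mm to the top. Origin at the centre of its underside, z up.
- blank: Solid white blank block 24 x 100 x 44 mm without window, standing in the other rack slot. Bystander. Origin mid underside.
- wash_bottle: Tall white wash bottle, 64 mm diameter, with red cap and a spout, about 190 mm high, on the bench to the robot's right. Bystander. Origin mid underside.
- beaker: Glass beaker, 66 mm diameter, 85 mm high, on the far part of the bench. Bystander. Origin mid underside.
There are look-alikes about, which are no part of the job. What is shaped like the cassette but brown or orange is not meant.

How it is judged:
On the way, in this order (a step that is already met when the one before it is completed fails the run):
1. the bottle stands upright on the bench, off the fixture, let go (height (world z) of bottle below 0.004 m and angle between bottle's own z axis and vertical below 0.1 rad and contact force between bottle and the fingers below 0.05 N and contact force between bottle and fixture below 0.05 N and linear speed of bottle below 0.03 m/s), for 0.2 s.
2. the cassette lies flat on the bench, window up, let go (height (world z) of cassette_center below 0.016 m and angle between cassette's own x axis and vertical below 0.08 rad and contact force between cassette and the fingers below 0.05 N and linear speed of cassette below 0.03 m/s), for 0.2 s.
3. the cassette sits flat in the flipper pocket, window up, let go, with the flipper lying open (value of joint flipper below 0.05 rad and distance between cassette_center and pocket below 0.006 m and angle between cassette's own x axis and vertical below 0.06 rad and contact force between cassette and the fingers below 0.05 N and linear speed of cassette below 0.03 m/s), for 0.2 s.
At the end, for the whole second after the job is handed in: The flipper is closed over the nest (hinge angle above 3.05 rad), the cassette lies at rest window down (within 0.08 rad) in the nest with its centre within 7 mm of the nest's centre point, the bottle stands upright (within 0.1 rad) on the bench, not touching the fixture, and everything is released (value of joint flipper above 3.05 rad and distance between cassette_center and nest below 0.007 m and angle between cassette's own x axis and vertical above 3.06 rad and linear speed of cassette below 0.02 m/s and height (world z) of bottle below 0.004 m and angle between bottle's own z axis and vertical below 0.1 rad and contact force between bottle and fixture below 0.05 N).
It fails at once if the bottle is tipped by more than 0.6 rad (angle between bottle's own z axis and vertical above 0.6 rad).
It fails at once if the blank block is moved more than 30 mm (distance of blank from where it was at the start of the episode above 0.03 m).
It fails at once if the wash bottle is moved more than 30 mm (distance of wash_bottle from where it was at the start of the episode above 0.03 m).
It fails at once if the beaker is moved more than 30 mm (distance of beaker from where it was at the start of the episode above 0.03 m).
It also fails if it takes over 72 s, if anything falls off the work surface, if the arm or the gripper's body presses on something with over 40 N, if the wrist force passes 120 N, or if a joint passes its speed limit or range.

## Working session

There is one attempt and no reset: what is moved stays moved. The work goes in short steps, Python scripts to look and compute and a shell command to move; the robot and the scene stay as the last step left them, time stands still between calls to the robot, and variables do not carry over. Pictures are saved under pics/ and viewed, at most 10 in all, crops included, and the job is handed in when it is done.

```bash
ls; mkdir -p pics
cat > h.py <<'E'
import numpy as np, cv2
from station import sense, vision, order
from scipy.spatial.transform import Rotation as R
def snap(n):
    s=sense(); d=vision.snapshot(n); 
    if 'pose' not in d:
        T=np.eye(4); T[:3,:3]=R.from_quat(s['tool_rot']).as_matrix(); T[:3,3]=s['tcp_pos']; d['pose']=T@d['mount']
    return d
def cloud(d):
    K=d['mtx']; z=d['range_z']; v,u=np.mgrid[:480,:640]
    p=np.stack([(u-K[0,2])/K[0,0]*z,(v-K[1,2])/K[1,1]*z,z],-1)
    return p@d['pose'][:3,:3].T+d['pose'][:3,3]
def st():
    s=sense(); print('t',round(s['t'],2),'tcp',np.round(s['tcp_pos'],4),'rot',np.round(R.from_quat(s['tool_rot']).as_matrix()[:,1],3),'z',np.round(R.from_quat(s['tool_rot']).as_matrix()[:,2],3),'q',np.round(s['q'],2),'gap',round(s['finger_gap'],3),'gf',s['gripper_force'],'f',np.round(s['force'],1))
E
python3 - <<'E'
from h import *
for n in('scene','top'):
    d=snap(n); cv2.imwrite(f'pics/{n}0.png',d['image']); np.savez(f'{n}0.npz',**d); print(n,np.round(d['pose'],3))
st()
E
```

```text
pics
scene [[-0.274  0.559 -0.782  1.357]
 [ 0.962  0.168 -0.216  0.211]
 [ 0.01  -0.812 -0.584  0.672]
 [ 0.     0.     0.     1.   ]]
top [[-0.026 -0.992  0.121  0.389]
 [-0.999  0.028  0.019 -0.028]
 [-0.022 -0.121 -0.992  1.293]
 [ 0.     0.     0.     1.   ]]
t 0.1 tcp [0.1759 0.5991 0.2474] rot [ 0.282  0.959 -0.002] z [-0.001 -0.002 -1.   ] q [ 1.11  0.53  1.43  0.    1.18 -0.18] gap 0.999 gf 0.0 f [1.1 0.1 0.4]
```

View pics/scene0.png

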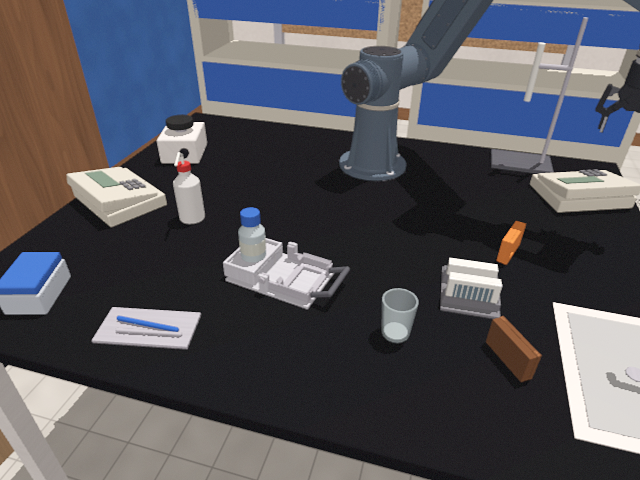

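View pics/top0.png

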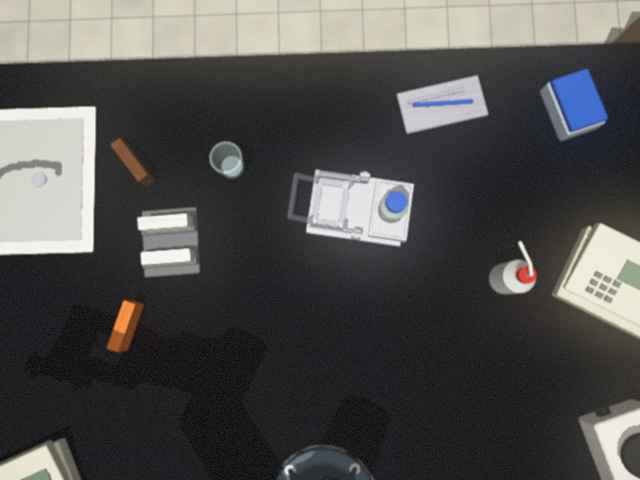

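The scene view shows two white blocks in the rack, a front one with a grey ribbed face at (473,288) and a plain one behind at (472,268). Look-alikes are the brown block at (513,348) and the orange one at (512,242). The fixture is at (285,275), with the bottle at (252,240). In the top view, the fixture centre is at (358,207), the bottle cap at (397,202), the handle at (297,197), and the rack blocks at (163,222) and (166,257).

Run:
```python
from h import *
d=dict(np.load('scene0.npz')); im=d['image']
a=cv2.resize(im[245:325,425:525],None,fx=4,fy=4,interpolation=cv2.INTER_CUBIC)
t=dict(np.load('top0.npz'));b=cv2.resize(t['image'][160:285,280:420],None,fx=4,fy=4,interpolation=cv2.INTER_CUBIC)
c=np.zeros((520,800,3),np.uint8); c[:320,:400]=a; 
b=cv2.resize(b,(400,357)); c[:357,400:]=b; cv2.imwrite('pics/crop1.png',c)
P=cloud(t)
def box(u0,u1,v0,v1,z0,z1,P=P):
    q=P[v0:v1,u0:u1].reshape(-1,3); q=q[(q[:,2]>z0)&(q[:,2]<z1)]
    r=cv2.minAreaRect((q[:,:2]*1000).astype(np.float32)); print(len(q),'c',np.round(r[0],1),'sz',np.round(r[1],1),'ang',round(r[2],1),'z med',np.round(np.percentile(q[:,2],[5,50,95]),4),'mean',q[:,:2].mean(0).round(4)); return q
print('blocks A,B');box(130,195,205,238,.045,.08);box(130,195,240,272,.045,.08)
print('rack');box(130,210,200,285,.01,.08)
print('cap');box(375,415,185,220,.13,.16)
print('nest rim');box(365,420,170,250,.036,.05)
print('fixture all');box(300,420,160,255,.004,.06)
print('handle');box(283,306,165,230,.025,.06)
print('beaker');box(205,247,138,180,.02,.1)
print('wash');box(485,540,255,300,.02,.22)
# profile along lines
S=cloud(d)
for u,v in((473,265),(473,285),(460,292),(485,292)): print(u,v,S[v,u].round(4))
print('bench',P[300,400].round(4),P[130,300].round(4))
```

```text
blocks A,B
665 c [570.3 311.1] sz [ 25.9 100.7] ang 2.1 z med [0.0528 0.0658 0.0701] mean [0.5693 0.3095]
569 c [500.3 308.7] sz [ 24.3 100.9] ang 2.9 z med [0.0468 0.0503 0.0542] mean [0.5002 0.309 ]
rack
2088 c [534.7 309.2] sz [138.4 114.7] ang 2.9 z med [0.0113 0.049  0.0684] mean [0.5338 0.3048]
cap
359 c [ 585.1 -157.9] sz [37.9 39.8] ang 45.0 z med [0.1401 0.1456 0.1495] mean [ 0.584  -0.1571]
nest rim
723 c [ 593.4 -146.2] sz [102.9 130.8] ang 80.0 z med [0.0364 0.041  0.0464] mean [ 0.5868 -0.1547]
fixture all
5529 c [598.7 -95.1] sz [255.5 203.6] ang 88.4 z med [0.0046 0.0132 0.0433] mean [ 0.5963 -0.085 ]
handle
381 c [619.   37.4] sz [ 37.3 102.3] ang 87.4 z med [0.0306 0.0406 0.0457] mean [0.6155 0.0406]
beaker
660 c [695.6 177.4] sz [64.4 64.6] ang 52.4 z med [0.0256 0.0653 0.087 ] mean [0.6996 0.1803]
wash
1241 c [ 438.1 -391.3] sz [63.7 62.3] ang 54.7 z med [0.0355 0.1127 0.1809] mean [ 0.4375 -0.3799]
473 265 [0.5035 0.3099 0.0487]
473 285 [0.5815 0.3101 0.0574]
460 292 [0.5789 0.2894 0.0316]
485 292 [0.5742 0.3366 0.0395]
bench [ 0.3984 -0.1734 -0.0004] [0.7709 0.0283 0.0035]
```

View pics/crop1.png

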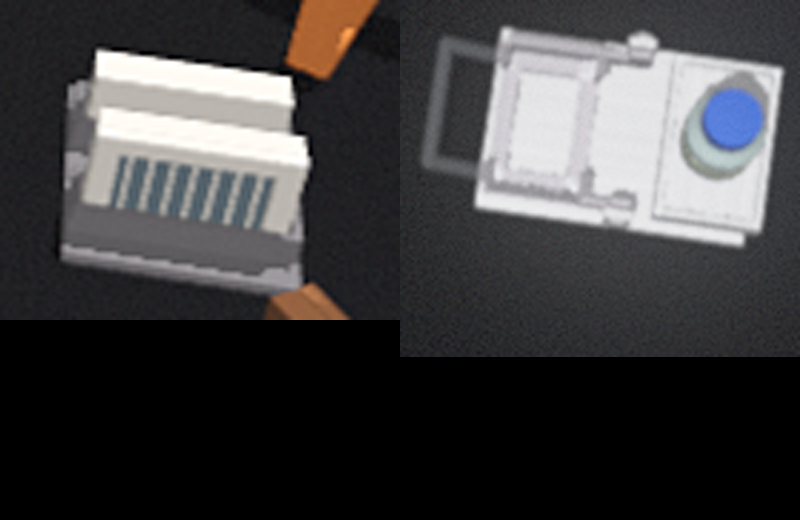

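The close crop confirms the target. The front block (+x slot, top height 66 mm) has the ribbed window facing world +x. The other block (50 mm high) is the blank. I'll do the bottle first.

```bash
python3 - <<'E'
from h import *
t=dict(np.load('top0.npz'));P=cloud(t)
for n,(u0,u1,v0,v1,a,b) in dict(cas=(130,195,205,238,.06,.075),blank=(130,195,240,272,.045,.056)).items():
    q=P[v0:v1,u0:u1].reshape(-1,3); q=q[(q[:,2]>a)&(q[:,2]<b)]; c=q.mean(0); U=np.linalg.svd(q[:,:2]-c[:2],full_matrices=False)[2][0]; print(n,c.round(4),U.round(3),np.degrees(np.arctan2(-U[0]*np.sign(U[1]),abs(U[1]))).round(2))
E
python3 -m crank '[{"dp":[0.52,-0.97,0],"angular":[0,0,0]},{"dp":[0.52,-0.97,0],"angular":[0,0,0]},{"dp":[0.52,-0.97,0],"angular":[0,0,0]},{"dp":[0.52,-0.97,0],"angular":[0,0,0]},{"dp":[0.52,-0.97,0],"angular":[0,0,0]},{"dp":[0.52,-0.97,0],"angular":[0,0,0]},{"dp":[0.52,-0.97,0],"angular":[0,0,0]},{"dp":[0.52,-0.97,0],"angular":[0,0,0]},{"dp":[0.52,-0.97,0],"angular":[0,0,0]},{"dp":[0.52,-0.97,0],"angular":[0,0,0]},{"dp":[0.52,-0.97,0],"angular":[0,0,0]},{"dp":[0.52,-0.97,0],"angular":[0,0,0]},{"dp":[0.52,-0.97,0],"angular":[0,0,0]},{"dp":[0.52,-0.97,0],"angular":[0,0,0]},{"dp":[0.52,-0.97,0],"angular":[0,0,0]},{"dp":[0.52,-0.97,0],"angular":[0,0,0]},{"dp":[0.52,-0.97,0],"angular":[0,0,0]},{"dp":[0.52,-0.97,0],"angular":[0,0,0]},{"dp":[0.52,-0.97,0],"angular":[0,0,0]},{"dp":[0.52,-0.97,0],"angular":[0,0,0]}]' 0 30
python3 -c "
from h import *
st()"
```

```text
cas [0.57   0.3106 0.0661] [-0.05   0.999] 2.85
blank [0.5002 0.3089 0.0503] [-0.047  0.999] 2.71
t: 2.1
tcp_pos: [0.4884, 0.0164, 0.248]
tool_rot: [0.143, 0.99, 0.0, -0.0]
force: [-0.8, -0.2, 0.0]
finger_gap: 1.001
gripper_force: 0.0
t 2.1 tcp [0.4884 0.0164 0.248 ] rot [0.282 0.959 0.   ] z [-0.001  0.    -1.   ] q [-0.2   0.35  1.77  0.    1.03 -1.48] gap 1.001 gf 0.0 f [-0.8 -0.2  0. ]
```

```bash
python3 - <<'E'
from h import *
d=snap('wrist'); np.savez('w0.npz',**d); cv2.imwrite('pics/w0.png',d['image'])
P=cloud(d); m=(P[...,2]>.135)&(P[...,2]<.16)&(abs(P[...,0]-.585)<.05)&(abs(P[...,1]+.158)<.05)&(d['range_z']>0); print(m.sum())
if m.sum()>20: print(cv2.minEnclosingCircle((P[m][:,:2]*1000).astype(np.float32)),P[m].mean(0))
t=dict(np.load('top0.npz'));P=cloud(t);im=t['image'].astype(int)
m=(im[...,0]>im[...,2]+60)&(P[...,2]>.125)&(P[...,2]<.16)&(abs(P[...,0]-.585)<.05)&(abs(P[...,1]+.158)<.05)
print(m.sum(),cv2.minEnclosingCircle((P[m][:,:2]*1000).astype(np.float32)),np.percentile(P[m][:,2],[5,50,95]))
E
python3 -m crank '[{"dp":[0.54,-0.97,0],"angular":[0,0,0]},{"dp":[0.54,-0.97,0],"angular":[0,0,0]},{"dp":[0.54,-0.97,0],"angular":[0,0,0]},{"dp":[0.54,-0.97,0],"angular":[0,0,0]},{"dp":[0.54,-0.97,0],"angular":[0,0,0]},{"dp":[0.54,-0.97,0],"angular":[0,0,0]},{"dp":[0,0,0],"angular":[0,0,0]}]'
```

```text
0
347 ((584.4622802734375, -157.76663208007812), 19.67853546142578) [0.14130146 0.14573716 0.14955216]
t: 2.85
tcp_pos: [0.5875, -0.161, 0.2479]
tool_rot: [0.144, 0.99, -0.001, 0.001]
force: [0.5, 0.3, -0.4]
finger_gap: 0.999
gripper_force: 0.0
```

View pics/w0.png

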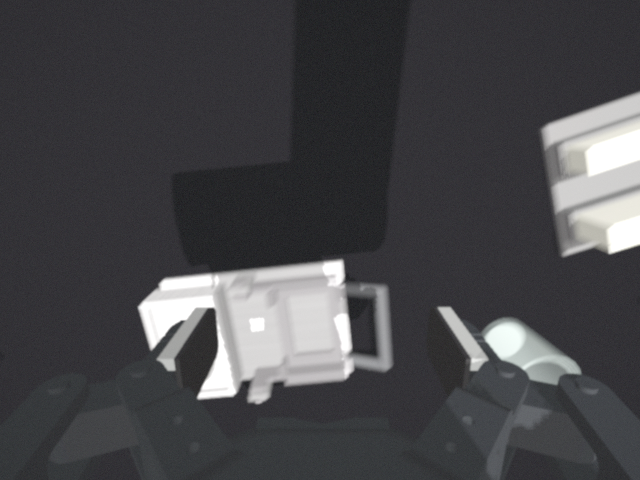

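The wrist view shows the fixture at (270,330), the fingers at (190,350) and (460,350), the beaker at (530,350), and the rack at the top right. Next I descend on the cap.

```bash
python3 -m crank '[{"dp":[-0.1,0.11,-0.8],"angular":[0,0,0]},{"dp":[0,0,-0.8],"angular":[0,0,0]},{"dp":[0,0,-0.8],"angular":[0,0,0]},{"dp":[0,0,-0.8],"angular":[0,0,0]},{"dp":[0,0,-0.6],"angular":[0,0,0]},{"dp":[0,0,0],"angular":[0,0,0]}]' 0
python3 -m crank '[{"dp":[0,0,0],"angular":[0,0,0]},{"dp":[0,0,0],"angular":[0,0,0]},{"dp":[0,0,0],"angular":[0,0,0]},{"dp":[0,0,0],"angular":[0,0,0]},{"dp":[0,0,0],"angular":[0,0,0]},{"dp":[0,0,0],"angular":[0,0,0]},{"dp":[0,0,0],"angular":[0,0,0]}]' 1 40
```

```text
t: 3.45
tcp_pos: [0.5798, -0.1518, 0.1314]
tool_rot: [0.142, 0.99, 0.001, -0.004]
force: [-0.6, -0.5, 0.0]
finger_gap: 1.006
gripper_force: 0.0
t: 4.15
tcp_pos: [0.5832, -0.1542, 0.1358]
tool_rot: [0.142, 0.99, -0.0, 0.001]
force: [-0.8, -0.1, 6.1]
finger_gap: 0.455
gripper_force: 40.4
```

```bash
python3 -m crank '[{"dp":[0,0,0.3],"angular":[0,0,0]},{"dp":[0,0,0.5],"angular":[0,0,0]},{"dp":[0,0,0.6],"angular":[0,0,0]},{"dp":[0,0,0.4],"angular":[0,0,0]},{"dp":[-0.3,0,0.2],"angular":[0,0,0]},{"dp":[-0.5,0,0],"angular":[0,0,0]},{"dp":[-0.7,0,0],"angular":[0,0,0]},{"dp":[-0.8,0,0],"angular":[0,0,0]},{"dp":[-0.8,-0.1,0],"angular":[0,0,0]},{"dp":[-0.8,-0.1,0],"angular":[0,0,0]},{"dp":[-0.7,-0.1,0],"angular":[0,0,0]},{"dp":[-0.5,-0.1,0],"angular":[0,0,0]},{"dp":[-0.3,0,0],"angular":[0,0,0]},{"dp":[0,0,0],"angular":[0,0,0]},{"dp":[0,0,0],"angular":[0,0,0]},{"dp":[0,0,-0.5],"angular":[0,0,0]},{"dp":[0,0,-0.7],"angular":[0,0,0]},{"dp":[0,0,-0.5],"angular":[0,0,0]},{"dp":[0,0,-0.3],"angular":[0,0,0]},{"dp":[0,0,0],"angular":[0,0,0]}]' 1 40
python3 - <<'E'
from h import *
st(); d=snap('scene'); cv2.imwrite('pics/s1.png',d['image']); P=cloud(d)
im=d['image'].astype(int); m=(P[...,2]<.3)&(abs(P[...,0]-.42)<.08)&(abs(P[...,1]+.165)<.06)
m[:]=m&(P[...,2]>.01); q=P[m]; print(np.percentile(q,[1,50,99],axis=0).round(4))
E
```

```text
t: 6.15
tcp_pos: [0.4205, -0.1654, 0.1333]
tool_rot: [0.142, 0.99, 0.0, -0.001]
force: [0.3, 0.5, -2.2]
finger_gap: 0.451
gripper_force: 40.8
t 6.15 tcp [ 0.4205 -0.1654  0.1333] rot [0.281 0.96  0.001] z [-0.001  0.001 -1.   ] q [-0.62  0.5   1.96  0.    0.68 -1.91] gap 0.451 gf 40.76489880855661 f [ 0.3  0.5 -2.2]
[[ 0.4027 -0.2212  0.0371]
 [ 0.4388 -0.1573  0.1931]
 [ 0.4588 -0.1089  0.2971]]
```

```bash
python3 -m crank '[{"dp":[0,0,-0.4],"angular":[0,0,0]},{"dp":[0,0,-0.4],"angular":[0,0,0]},{"dp":[0,0,-0.1],"angular":[0,0,0]},{"dp":[0,0,-0.07],"angular":[0,0,0]},{"dp":[0,0,-0.03],"angular":[0,0,0]},{"dp":[0,0,0],"angular":[0,0,0]}]'
```

```text
t: 6.8
tcp_pos: [0.4207, -0.1659, 0.1047]
tool_rot: [0.142, 0.99, -0.0, 0.0]
force: [-1.5, 0.3, -2.3]
finger_gap: 0.453
gripper_force: 40.8
```

```bash
python3 -m crank '[{"dp":[0,0,-0.04],"angular":[0,0,0]},{"dp":[0,0,-0.04],"angular":[0,0,0]},{"dp":[0,0,0],"angular":[0,0,0]}]'
```

```text
t: 7.1
tcp_pos: [0.4204, -0.1657, 0.1019]
tool_rot: [0.142, 0.99, -0.0, 0.0]
force: [-0.9, -0.4, -1.8]
finger_gap: 0.455
gripper_force: 40.8
```

```bash
python3 -m crank '[{"dp":[0,0,-0.05],"angular":[0,0,0]},{"dp":[0,0,0],"angular":[0,0,0]}]'
python3 -m crank '[{"dp":[0,0,0],"angular":[0,0,0]},{"dp":[0,0,0],"angular":[0,0,0]},{"dp":[0,0,0],"angular":[0,0,0]},{"dp":[0,0,0],"angular":[0,0,0]},{"dp":[0,0,0],"angular":[0,0,0]},{"dp":[0,0,0.6],"angular":[0,0,0]},{"dp":[0,0,1],"angular":[0,0,0]},{"dp":[0,0,1],"angular":[0,0,0]},{"dp":[0,0,1],"angular":[0,0,0]},{"dp":[0,0,1],"angular":[0,0,0]},{"dp":[0.6,0,0.3],"angular":[0,0,0]},{"dp":[0.9,0.5,0],"angular":[0,0,0]},{"dp":[0.9,0.5,0],"angular":[0,0,0]},{"dp":[0.9,0.5,0],"angular":[0,0,0]},{"dp":[0.9,0.5,0],"angular":[0,0,0]},{"dp":[0.9,0.5,0],"angular":[0,0,0]},{"dp":[0.9,0.5,0],"angular":[0,0,0]},{"dp":[0.9,0.5,0],"angular":[0,0,0]},{"dp":[0.6,0.3,0],"angular":[0,0,0]},{"dp":[0,0,0],"angular":[0,0,0]}]' 0
python3 - <<'E'
from h import *
st()
d=snap('wrist'); cv2.imwrite('pics/w1.png',d['image']); np.savez('w1.npz',**d)
t=snap('top'); P=cloud(t); np.savez('top1.npz',**t); cv2.imwrite('pics/top1.png',t['image'])
m=(P[...,2]>.09)&(P[...,2]<.13)&(abs(P[...,0]-.42)<.05)&(abs(P[...,1]+.165)<.05); print(m.sum(),cv2.minEnclosingCircle((P[m][:,:2]*1000).astype(np.float32)),np.percentile(P[m][:,2],[5,50,95]))
E
```

```text
t: 7.3
tcp_pos: [0.4206, -0.166, 0.1017]
tool_rot: [0.142, 0.99, -0.0, 0.001]
force: [-2.0, -0.1, 11.8]
finger_gap: 0.454
gripper_force: 41.8
t: 9.3
tcp_pos: [0.6472, -0.0503, 0.2467]
tool_rot: [0.141, 0.99, 0.0, 0.0]
force: [0.2, -0.7, 0.4]
finger_gap: 1.0
gripper_force: 0.0
t 9.3 tcp [ 0.6472 -0.0503  0.2467] rot [0.28  0.96  0.001] z [ 0.001  0.    -1.   ] q [-0.25  0.56  1.37  0.    1.21 -1.54] gap 1.0 gf 0.0 f [ 0.2 -0.7  0.4]
352 ((422.36590576171875, -169.09335327148438), 19.997596740722656) [0.10621521 0.11160246 0.11577082]
```

View pics/w1.png

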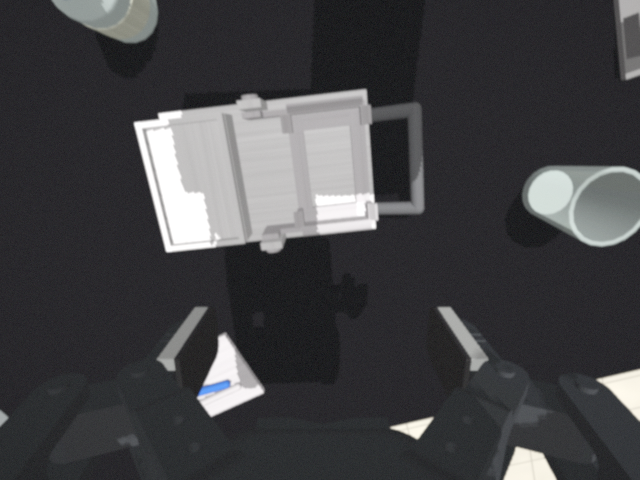

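The wrist view shows the empty nest at (190,185), the open pocket at (330,160), the handle bar at column 418 from (418,105) to (418,210), and the beaker at (585,205). The bottle stands at (105,10).

Run:
```python
from h import *
for n,f in (('w','w1.npz'),('t','top1.npz')):
    d=dict(np.load(f)); P=cloud(d); z=P[...,2]
    F=np.array([.59,-.08]); 
    reg=(abs(P[...,0]-.61)<.14)&(P[...,1]>-.24)&(P[...,1]<.1)&(d['range_z']>0)
    # handle bar
    m=reg&(P[...,1]>.035)&(z>.03)&(z<.05); q=P[m]
    c=np.median(q,0); A=np.polyfit(q[:,0],q[:,1],1)
    # keep the far part of bar
    r=q[:,1]-np.polyval(A,q[:,0]); 
    yaw=np.degrees(np.arctan(A[0])); print(n,'bar',len(q),q.mean(0).round(4),'ext x',np.percentile(q[:,0],[1,99]).round(4),'yaw',yaw.round(2),'resid',r.std().round(4))
    # base outline & rim
    for lab,lo,hi,y0,y1 in (('rim',.038,.046,-.25,-.11),('base+',.003,.06,-.25,.03)):
        m=reg&(z>lo)&(z<hi)&(P[...,1]>y0)&(P[...,1]<y1); q=P[m]; r=cv2.minAreaRect((q[:,:2]*1000).astype(np.float32)); print('  ',lab,len(q),np.round(r[0],1),np.round(r[1],1),round(r[2],2))
    m=reg&(z>.055)&(z<.1); print('  >55mm',m.sum()); 
    np.save(n+'P.npy',P)
# fixture-frame profile
P=np.load('wP.npy');
```

```text
w bar 1684 [0.6119 0.0456 0.0414] ext x [0.5707 0.6671] yaw -5.45 resid 0.0049
   rim 2740 [ 592.8 -147.6] [ 97.7 131.2] 80.45
   base+ 31676 [ 605.1 -103.3] [271.3 273.6] 87.57
  >55mm 0
  return _methods._mean(a, axis=axis, dtype=dtype,
  ret = um.true_divide(
Traceback (most recent call last):
TypeError: expected non-empty vector for x
```

```bash
cat > fit.py <<'E'
from h import *
def line(x,y):
    for _ in range(4):
        A=np.polyfit(x,y,1); r=y-np.polyval(A,x); k=abs(r)<max(.0015,1.5*r.std()); x,y=x[k],y[k]
    return A,len(x),r.std()
def prof(q,th,F,lab):
    c,s=np.cos(th),np.sin(th); R2=np.array([[c,s],[-s,c]]); p=(q[:,:2]-F)@R2.T; return np.c_[p,q[:,2]]
def edge(p,ax,sgn,lo,hi,bins=np.arange(-.03,.031,.003)):
    o=[]; b=1-ax
    for a in bins:
        k=(abs(p[:,b]-a)<.0015)&(p[:,2]>lo)&(p[:,2]<hi)
        if k.sum()>3: o.append((a,sgn*np.percentile(sgn*p[k,ax],97)))
    return np.array(o)
E
python3 - <<'E'
from fit import *
F=np.array([.596,-.09]); th=np.radians(-8.)
for n,f in (('w','w1.npz'),('t','top0.npz')):
    d=dict(np.load(f)); P=cloud(d)[d['range_z']>0]; p=prof(P,th,F,n); p=p[(abs(p[:,0])<.12)&(abs(p[:,1])<.19)]
    H=p[(p[:,2]>.03)&(p[:,1]>.1)]
    e=edge(H,1,1,.03,.06); A=line(*e.T); print(n,'bar outer: y0',A[0][1].round(4),'dyaw',np.degrees(A[0][0]).round(2),A[1:])
    N=p[(p[:,1]<-.02)]
    e=edge(N,1,-1,.032,.06); A=line(*e.T); print('  plinth outer y0',A[0][1].round(4),'dyaw',np.degrees(A[0][0]).round(2),A[1:])
    for sg in(1,-1):
        e=edge(N,0,sg,.032,.06,np.arange(-.095,-.035,.003)); A=line(*e.T); print('  plinth x',sg,np.polyval(A[0],-.065).round(4),'dyaw',-np.degrees(A[0][0]).round(2),A[1:])
        e=edge(p,0,sg,.026,.06,np.arange(.105,.135,.003)); A=line(*e.T); print('  arms x',sg,np.polyval(A[0],.12).round(4),'dyaw',-np.degrees(A[0][0]).round(2),A[1:])
    # y profile at centre
    for y in np.arange(-.115,.155,.005):
        k=(abs(p[:,0])<.02)&(abs(p[:,1]-y)<.0025)
        if k.sum()>2 and n=='w': print((y*1000).round(),(np.median(p[k,2])*1000).round(1),end='; ')
    print()
E
```

```text
w bar outer: y0 0.144 dyaw -2.57 (21, np.float64(0.0003934739286253068))
  plinth outer y0 -0.103 dyaw -1.99 (21, np.float64(0.00022779839950089968))
  plinth x 1 0.0543 dyaw -2.12 (20, np.float64(0.00038634156387945247))
  arms x 1 0.0534 dyaw 4.21 (11, np.float64(0.0007340912267963794))
  plinth x -1 -0.0575 dyaw -1.99 (20, np.float64(0.00028571151962787736))
  arms x -1 -0.0435 dyaw -0.84 (10, np.float64(0.0004322162175895798))
-105.0 42.5; -100.0 37.5; -95.0 34.6; -90.0 34.7; -85.0 34.6; -80.0 34.5; -75.0 34.6; -70.0 34.6; -65.0 34.6; -60.0 34.6; -55.0 34.5; -50.0 34.5; -45.0 34.6; -40.0 34.5; -35.0 35.4; -30.0 35.1; -25.0 6.8; -20.0 6.7; -15.0 6.7; -10.0 6.6; -5.0 6.5; 0.0 6.5; 5.0 6.5; 10.0 6.5; 15.0 6.6; 20.0 6.6; 25.0 13.1; 30.0 13.6; 35.0 13.5; 40.0 6.8; 45.0 6.7; 50.0 6.5; 55.0 6.6; 60.0 6.5; 65.0 6.6; 70.0 6.6; 75.0 6.6; 80.0 6.6; 85.0 13.2; 90.0 13.6; 95.0 13.6; 100.0 6.7; 105.0 0.7; 110.0 0.6; 115.0 0.6; 120.0 0.7; 125.0 0.6; 130.0 0.6; 135.0 39.4; 140.0 42.6; 145.0 41.5; 
t bar outer: y0 0.142 dyaw -1.87 (21, np.float64(0.0006675607446723642))
  plinth outer y0 -0.1055 dyaw -2.9 (19, np.float64(0.0006417691101832582))
  plinth x 1 0.0566 dyaw -0.37 (16, np.float64(0.0008828830819387984))
  arms x 1 0.0533 dyaw -3.84 (9, np.float64(0.0005494464600210272))
  plinth x -1 -0.0587 dyaw -2.5 (19, np.float64(0.0007493275333187942))
  arms x -1 -0.0426 dyaw -1.89 (10, np.float64(0.0006065564437092294))
```

Run:
```python
from fit import *
F=np.array([.596,-.09]); th=np.radians(-10.1)
d=dict(np.load('w1.npz')); P=cloud(d)[d['range_z']>0]; p=prof(P,th,F,''); p=p[(abs(p[:,0])<.12)&(abs(p[:,1])<.19)]
def rep(l,e,x0=0):
    A=line(*e.T); print(l,np.polyval(A[0],x0).round(4),'slope deg',np.degrees(A[0][0]).round(2),A[1:])
rep('bar out',edge(p[p[:,1]>.11],1,1,.03,.06)); rep('bar in',edge(p[p[:,1]>.11],1,-1,.03,.06))
rep('plinth out',edge(p,1,-1,.032,.06)); rep('plinth in',edge(p[p[:,1]<0],1,1,.032,.06))
for s in(1,-1):
    rep(f'plinth x{s}',edge(p[abs(p[:,1]+.06)<.04],0,s,.032,.06,np.arange(-.095,-.035,.003)),-.065)
    rep(f'arm x{s}',edge(p,0,s,.026,.06,np.arange(.112,.132,.003)),.12)
    rep(f'flip x{s}',edge(p,0,s,.018,.06,np.arange(.04,.09,.003)),.065)
# pocket floor: frame opening edges (z drop 13->6), walls
for x in (0,):
  for a,b in((.02,.045),(.075,.105)):
    print([( round(y*1e3,1),round(float(np.median(p[(abs(p[:,0]-x)<.02)&(abs(p[:,1]-y)<.0008),2])*1e3),1)) for y in np.arange(a,b,.0016) if ((abs(p[:,0]-x)<.02)&(abs(p[:,1]-y)<.0008)).sum()])
print('plinth inner y'); print([( round(y*1e3,1),round(float(np.median(p[(abs(p[:,0]-x)<.02)&(abs(p[:,1]-y)<.0008),2])*1e3),1)) for y in list(np.arange(-.112,-.094,.0016))+list(np.arange(-.04,-.02,.0016))])
for s in (1,-1): print('x prof nest',s,[( round(s*y*1e3,1),round(float(np.median(p[(abs(p[:,1]+.065)<.02)&(abs(p[:,0]-s*y)<.0008),2])*1e3),1)) for y in np.arange(.045,.07,.0016)])
for s in (1,-1): print('x prof pocket',s,[( round(s*y*1e3,1),round(float(np.median(p[(abs(p[:,1]-.065)<.008)&(abs(p[:,0]-s*y)<.0008),2])*1e3),1)) for y in np.arange(.036,.07,.0016)])
```

```text
bar out 0.1438 slope deg -0.41 (21, np.float64(0.00033431557955337487))
bar in 0.1332 slope deg 0.24 (21, np.float64(0.00010518520087067243))
plinth out -0.1025 slope deg 0.14 (21, np.float64(0.0002948127844929417))
plinth in -0.0285 slope deg 0.09 (21, np.float64(9.002699178261241e-05))
plinth x1 0.0566 slope deg -0.09 (20, np.float64(0.0003898723682058508))
arm x1 0.0494 slope deg -4.76 (7, np.float64(0.0005265908715295283))
flip x1 0.0611 slope deg -0.18 (17, np.float64(0.00034978515144467405))
plinth x-1 -0.0551 slope deg 0.02 (20, np.float64(0.0003702519633522119))
arm x-1 -0.0482 slope deg -0.13 (7, np.float64(0.000140959953660467))
flip x-1 -0.0593 slope deg -0.22 (17, np.float64(0.0001532966357151209))
[(np.float64(20.0), 6.6), (np.float64(21.6), 6.5), (np.float64(23.2), 6.6), (np.float64(24.8), 13.7), (np.float64(26.4), 13.7), (np.float64(28.0), 13.6), (np.float64(29.6), 13.4), (np.float64(31.2), 13.8), (np.float64(32.8), 13.6), (np.float64(34.4), 13.8), (np.float64(36.0), 13.4), (np.float64(37.6), 13.4), (np.float64(39.2), 6.8), (np.float64(40.8), 6.5), (np.float64(42.4), 6
[... 2045 characters left out ...]
.6), (np.float64(-69.0), 0.7)]
x prof pocket 1 [(np.float64(36.0), 7.2), (np.float64(37.6), 6.9), (np.float64(39.2), 13.0), (np.float64(40.8), 13.7), (np.float64(42.4), 13.7), (np.float64(44.0), 13.2), (np.float64(45.6), 13.4), (np.float64(47.2), 13.9), (np.float64(48.8), 13.3), (np.float64(50.4), 13.6), (np.float64(52.0), 13.8), (np.float64(53.6), 21.4), (np.float64(55.2), 29.3), (np.float64(56.8), 31.1), (np.float64(58.4), 33.2), (np.float64(60.0), 34.6), (np.float64(61.6), 34.0), (np.float64(63.2), nan), (np.float64(64.8), nan), (np.float64(66.4), nan), (np.float64(68.0), nan), (np.float64(69.6), nan)]
  return _methods._mean(a, axis=axis, dtype=dtype,
  ret = ret.dtype.type(ret / rcount)
```

```bash
python3 -m crank '[{"dp":[-0.2,0.93,0],"angular":[0,0,-5.46]},{"dp":[-0.2,0.93,0],"angular":[0,0,-5.46]},{"dp":[-0.2,0.93,0],"angular":[0,0,-5.46]},{"dp":[-0.2,0.93,0],"angular":[0,0,-5.46]},{"dp":[-0.2,0.93,0],"angular":[0,0,-5.46]},{"dp":[-0.2,0.93,0],"angular":[0,0,-5.46]},{"dp":[-0.2,0.93,0],"angular":[0,0,-5.46]},{"dp":[-0.2,0.93,-0.4],"angular":[0,0,-5.46]},{"dp":[-0.2,0.93,-0.4],"angular":[0,0,-5.46]},{"dp":[-0.2,0.93,-0.6],"angular":[0,0,-5.46]},{"dp":[-0.2,0.93,-0.6],"angular":[0,0,-5.46]},{"dp":[-0.2,0.93,-0.7],"angular":[0,0,-5.46]},{"dp":[-0.2,0.93,-0.7],"angular":[0,0,-5.46]},{"dp":[0,0,-0.5],"angular":[0,0,0]},{"dp":[0,0,0],"angular":[0,0,0]},{"dp":[0,0,0],"angular":[0,0,0]},{"dp":[0,0,0],"angular":[0,0,0]}]' 0.4
python3 - <<'E'
from h import *
st(); d=snap('wrist'); cv2.imwrite('pics/w2.png',d['image']); P=cloud(d)
for lo,hi,x in((.06,.075,.57),(.044,.056,.5)):
    m=(P[...,2]>lo)&(P[...,2]<hi)&(abs(P[...,0]-x)<.03)&(abs(P[...,1]-.31)<.08)&(d['range_z']>0); q=P[m]; print(len(q)); 
    if len(q)>50: c=q.mean(0); U=np.linalg.svd(q[:,:2]-c[:2],full_matrices=False)[2][0]; r=cv2.minAreaRect((q[:,:2]*1000).astype(np.float32)); print(c.round(4),U.round(3),r)
E
```

```text
t: 11.1
tcp_pos: [0.5685, 0.3099, 0.1317]
tool_rot: [0.691, 0.723, 0.001, 0.001]
force: [0.2, -0.6, 0.3]
finger_gap: 0.601
gripper_force: 0.0
t 11.1 tcp [0.5685 0.3099 0.1317] rot [0.999 0.045 0.002] z [ 0.002  0.    -1.   ] q [ 0.33  0.7   1.47 -0.    0.97  0.28] gap 0.601 gf 0.0 f [ 0.2 -0.6  0.3]
7008
[0.5694 0.317  0.0664] [ 0.052 -0.999] ((569.6304321289062, 312.9599304199219), (24.071090698242188, 100.3548812866211), 2.8980729579925537)
6136
[0.4999 0.3171 0.0503] [ 0.023 -1.   ] ((499.80731201171875, 310.867431640625), (24.694503784179688, 99.6985092163086), 2.852084159851074)
```

```bash
python3 -m crank '[{"dp":[0.04,0.06,-0.7],"angular":[0,0,0]},{"dp":[0,0,-0.7],"angular":[0,0,0]},{"dp":[0,0,-0.6],"angular":[0,0,0]},{"dp":[0,0,-0.4],"angular":[0,0,0]},{"dp":[0,0,-0.15],"angular":[0,0,0]},{"dp":[0,0,0],"angular":[0,0,0]},{"dp":[0,0,0],"angular":[0,0,0]}]' 0.4
python3 -m crank '[{"dp":[0,0,0],"angular":[0,0,0]},{"dp":[0,0,0],"angular":[0,0,0]},{"dp":[0,0,0],"angular":[0,0,0]},{"dp":[0,0,0],"angular":[0,0,0]},{"dp":[0,0,0],"angular":[0,0,0]},{"dp":[0,0,0.3],"angular":[0,0,0]},{"dp":[0,0,0.6],"angular":[0,0,0]},{"dp":[0,0,0.8],"angular":[0,0,0]},{"dp":[0,0,0.8],"angular":[0,0,0]},{"dp":[0,0,0.5],"angular":[0,0,0]},{"dp":[0,0,0],"angular":[0,0,0]}]' 1 40
```

```text
t: 11.85
tcp_pos: [0.5693, 0.3129, 0.0548]
tool_rot: [0.691, 0.723, 0.001, 0.0]
force: [0.0, 0.1, 0.8]
finger_gap: 0.599
gripper_force: 0.0
t: 12.95
tcp_pos: [0.5696, 0.3133, 0.1462]
tool_rot: [0.691, 0.723, 0.002, 0.001]
force: [1.4, -0.2, -1.8]
finger_gap: 0.275
gripper_force: 41.2
```

```bash
python3 -m crank '[{"dp":[-0.05,-0.6,0],"angular":[0,0,0]},{"dp":[-0.05,-0.95,0],"angular":[0,0,0]},{"dp":[-0.05,-0.95,0],"angular":[0,0,0]},{"dp":[-0.05,-0.95,0],"angular":[0.3,-6,0]},{"dp":[-0.05,-0.95,0],"angular":[0.35,-7,0]},{"dp":[-0.05,-0.95,0],"angular":[0.35,-7,0]},{"dp":[0,-0.75,0],"angular":[0.35,-7,0]},{"dp":[0,0,-0.4],"angular":[0.35,-7,0]},{"dp":[0,0,-0.5],"angular":[0.35,-7,0]},{"dp":[0,0,-0.5],"angular":[0.35,-7,0]},{"dp":[0,0,-0.5],"angular":[0.1,-2,0]},{"dp":[0,0,-0.4],"angular":[0,0,0]},{"dp":[0,0,0],"angular":[0,0,0]},{"dp":[0,0,0],"angular":[0,0,0]}]'
python3 -c "
from h import *
st()"
```

```text
t: 14.35
tcp_pos: [0.6205, 0.1436, 0.182]
tool_rot: [0.652, 0.683, 0.238, 0.225]
force: [0.2, 0.9, -1.2]
finger_gap: 0.274
gripper_force: 43.1
t 14.35 tcp [0.6205 0.1436 0.182 ] rot [0.785 0.035 0.619] z [ 0.618  0.033 -0.785] q [ 0.05  0.54  1.94  0.24  0.   -0.24] gap 0.274 gf 43.1232476234436 f [ 0.2  0.9 -1.2]
```

Run:
```python
import numpy as np
from scipy.optimize import least_squares, fsolve
D=np.array([[.649,.2467,.56,1.37,1.21],[.4519,.1333,.5,1.96,.68],[.6475,.1317,.7,1.47,.97],[.4887,.248,.35,1.77,1.03],[.6249,.2474,.527,1.433,1.181],[.6369,.182,.54,1.94,0.0]])
def fk(p,q2,q3,q5):
    a,b,L,h,e,o=p; s=q2+q3; return e+a*np.sin(q2)+b*np.sin(s+o)+L*np.sin(s+q5), h+a*np.cos(q2)+b*np.cos(s+o)+L*np.cos(s+q5)
f=lambda p: np.r_[fk(p,*D[:,2:].T)[0]-D[:,0], fk(p,*D[:,2:].T)[1]-D[:,1]]
s=least_squares(lambda p:np.r_[f(p),1e-4*(p-[.4,.4,.25,.3,0,0])],[.4,.4,.25,.3,0,0]); p=s.x; print(p.round(3),abs(f(p)).max().round(4))
for z in(.041,.1):
  for r in(.65,.7,.75,.8,.85):
    for phi in(40,45,50,60):
      t=np.pi-np.radians(phi)
      g=lambda x: np.subtract(fk(p,x[0],x[1],t-x[0]-x[1]),(r,z))
      x,_,ok,_=fsolve(g,[.8,1.5],full_output=1); print(z,r,phi,np.round([*x,t-x.sum()],2),ok==1,end=' | ')
    print()
```

```text
[0.573 0.404 0.281 0.288 0.022 0.287] 0.0036
0.041 0.65 40 [ 0.86  1.96 -0.38] True | 0.041 0.65 45 [ 0.9   2.   -0.55] True | 0.041 0.65 50 [ 0.95  2.04 -0.71] True | 0.041 0.65 60 [ 1.06  2.08 -1.05] True | 
0.041 0.7 40 [ 0.87  1.84 -0.27] True | 0.041 0.7 45 [ 0.9   1.88 -0.42] True | 0.041 0.7 50 [ 0.94  1.91 -0.58] True | 0.041 0.7 60 [ 1.03  1.96 -0.9 ] True | 
0.041 0.75 40 [ 0.89  1.71 -0.16] True | 0.041 0.75 45 [ 0.91  1.75 -0.31] True | 0.041 0.75 50 [ 0.95  1.79 -0.47] True | 0.041 0.75 60 [ 1.02  1.84 -0.77] True | 
0.041 0.8 40 [ 0.92  1.58 -0.05] True | 0.041 0.8 45 [ 0.94  1.62 -0.2 ] True | 0.041 0.8 50 [ 0.96  1.66 -0.35] True | 0.041 0.8 60 [ 1.03  1.72 -0.65] True | 
0.041 0.85 40 [0.95 1.44 0.05] True | 0.041 0.85 45 [ 0.97  1.49 -0.1 ] True | 0.041 0.85 50 [ 0.99  1.53 -0.25] True | 0.041 0.85 60 [ 1.04  1.59 -0.54] True | 
0.1 0.65 40 [ 0.73  1.96 -0.25] True | 0.1 0.65 45 [ 0.76  2.01 -0.42] True | 0.1 0.65 50 [ 0.8   2.05 -0.59] True | 0.1 0.65 60 [ 0.91  2.11 -0.93] True | 
0.1 0.7 40 [ 0.75  1.84 -0.15] True | 0.1 0.7 45 [ 0.78  1.88 -0.31] True | 0.1 0.7 50 [ 0.81  1.93 -0.47] True | 0.1 0.7 60 [ 0.9   1.99 -0.79] True | 
0.1 0.75 40 [ 0.78  1.71 -0.05] True | 0.1 0.75 45 [ 0.8   1.76 -0.2 ] True | 0.1 0.75 50 [ 0.83  1.8  -0.36] True | 0.1 0.75 60 [ 0.9   1.87 -0.67] True | 
0.1 0.8 40 [0.82 1.58 0.05] True | 0.1 0.8 45 [ 0.83  1.63 -0.11] True | 0.1 0.8 50 [ 0.86  1.67 -0.26] True | 0.1 0.8 60 [ 0.92  1.74 -0.56] True | 
0.1 0.85 40 [0.86 1.44 0.14] True | 0.1 0.85 45 [ 0.87  1.49 -0.01] True | 0.1 0.85 50 [ 0.89  1.54 -0.16] True | 0.1 0.85 60 [ 0.94  1.61 -0.45] True |
```

Run:
```python
import numpy as np
from scipy.spatial.transform import Rotation as R
for x,y in((.56,.14),(.62,.14)):
 for yaw in(-140,-120,-90,-60,60,90,120,140):
  for phi in (0,25,52):
    w=np.radians(yaw); f=np.radians(phi); n=np.array([np.cos(w),np.sin(w),0]); Z=np.array([0,0,1.])
    t=n*np.sin(f)-Z*np.cos(f); Y=n*np.cos(f)+Z*np.sin(f); M=np.c_[np.cross(Y,t),Y,t]
    p=np.array([x,y,.045]); p[2]=.1 if phi<50 else .045
    # wrist centre -> q1
    wc=p-.281*t; q1=np.arctan2(wc[1],wc[0]); r=np.hypot(*wc[:2])-.022; h=wc[2]-.288
    a,b,o=.573,.404,.287; d=np.hypot(r,h); c=(d*d-a*a-b*b)/(2*a*b); g=np.arccos(np.clip(c,-1,1)); q2=np.arctan2(r,h)-np.arctan2(b*np.sin(g),a+b*np.cos(g)); q3=g-o
    Q=(R.from_rotvec([0,0,q1])*R.from_rotvec([0,q2+q3,0])).inv()*R.from_matrix(M)*R.from_rotvec([0,0,-np.pi/2])
    e=Q.as_euler('ZYZ')
    e2=np.array(e) if e[1]>0 else np.array([e[0]+np.pi,-e[1],e[2]+np.pi]); e2=(e2+np.pi)%(2*np.pi)-np.pi
    print(x,yaw,phi,'q1-3',np.round([q1,q2,q3],2),'q456',e2.round(2))
```

```text
0.56 -140 0 q1-3 [0.24 0.68 1.67] q456 [0.   0.79 2.69]
0.56 -140 25 q1-3 [0.32 0.82 1.38] q456 [-0.16  1.35  2.83]
0.56 -140 52 q1-3 [0.37 1.12 1.08] q456 [-0.27  1.81  2.87]
0.56 -120 0 q1-3 [0.24 0.68 1.67] q456 [0.   0.79 2.34]
0.56 -120 25 q1-3 [0.37 0.8  1.44] q456 [-0.28  1.26  2.6 ]
0.56 -120 52 q1-3 [0.46 1.08 1.2 ] q456 [-0.45  1.67  2.7 ]
0.56 -90 0 q1-3 [0.24 0.68 1.67] q456 [0.   0.79 1.82]
0.56 -90 25 q1-3 [0.43 0.76 1.58] q456 [-0.46  1.05  2.28]
0.56 -90 52 q1-3 [0.57 1.02 1.44] q456 [-0.74  1.36  2.57]
0.56 -60 0 q1-3 [0.24 0.68 1.67] q456 [0.   0.79 1.29]
0.56 -60 25 q1-3 [0.45 0.71 1.73] q456 [-0.64  0.78  1.98]
0.56 -60 52 q1-3 [0.64 0.96 1.73] q456 [-1.15  1.03  2.61]
0.56 60 0 q1-3 [0.24 0.68 1.67] q456 [ 0.    0.79 -0.8 ]
0.56 60 25 q1-3 [0.07 0.67 1.87] q456 [ 0.83  0.49 -1.69]
0.56 60 52 q1-3 [-0.11  0.95  1.99] q456 [ 1.82  0.84 -2.9 ]
0.56 90 0 q1-3 [0.24 0.68 1.67] q456 [ 0.    0.79 -1.33]
0.56 90 25 q1-3 [0.04 0.71 1.72] q456 [ 0.63  0.8  -2.  ]
0.56 90 52 q1-3 [-0.14  0.96  1.71] q456 [ 1.12  1.05 -2.6 ]
0.56 120 0 q1-3 [0.24 0.68 1.67] q456 [ 0.    0.79
[... 1015 characters left out ...]
 q1-3 [0.22 0.73 1.52] q456 [ 0.    0.89 -0.83]
0.62 60 25 q1-3 [0.07 0.71 1.72] q456 [ 0.7   0.57 -1.55]
0.62 60 52 q1-3 [-0.1   0.95  1.85] q456 [ 1.7   0.81 -2.7 ]
0.62 90 0 q1-3 [0.22 0.73 1.52] q456 [ 0.    0.89 -1.35]
0.62 90 25 q1-3 [0.03 0.76 1.57] q456 [ 0.58  0.89 -1.92]
0.62 90 52 q1-3 [-0.13  0.99  1.55] q456 [ 1.07  1.1  -2.46]
0.62 120 0 q1-3 [0.22 0.73 1.52] q456 [ 0.    0.89 -1.87]
0.62 120 25 q1-3 [0.05 0.82 1.4 ] q456 [ 0.42  1.17 -2.26]
0.62 120 52 q1-3 [-0.07  1.07  1.24] q456 [ 0.71  1.48 -2.48]
0.62 140 0 q1-3 [0.22 0.73 1.52] q456 [ 0.    0.89 -2.22]
0.62 140 25 q1-3 [0.09 0.85 1.3 ] q456 [ 0.31  1.32 -2.49]
0.62 140 52 q1-3 [-0.    1.13  1.06] q456 [ 0.53  1.71 -2.58]
```

The outward tilt runs q5 into its limit. I'll untilt, yaw the tool by about +107°, then tilt sideways so the fingers point to +y.

```bash
python3 -m crank '[{"dp":[-0.1,0,0],"angular":[-0.35,7,0]},{"dp":[-0.3,0,0],"angular":[-0.35,7,0]},{"dp":[-0.3,0,0],"angular":[-0.35,7,0]},{"dp":[-0.3,0,0],"angular":[-0.35,7,0]},{"dp":[-0.3,0,0],"angular":[-0.35,7,0]},{"dp":[-0.3,0,0],"angular":[-0.15,3,0]},{"dp":[0,0,0],"angular":[0,0,8]},{"dp":[0,0,0],"angular":[0,0,8]},{"dp":[0,0,0],"angular":[0,0,8]},{"dp":[0,0,0],"angular":[0,0,8]},{"dp":[0,0,0],"angular":[0,0,8]},{"dp":[0,0,0],"angular":[0,0,8]},{"dp":[0,0,0],"angular":[0,0,8]},{"dp":[0,0,0],"angular":[0,0,8]},{"dp":[0,0,0],"angular":[0,0,8]},{"dp":[0,0,0],"angular":[0,0,8]},{"dp":[0,0,0],"angular":[0,0,8]},{"dp":[0,0,0],"angular":[0,0,8]},{"dp":[0,0,0],"angular":[0,0,8]},{"dp":[0,0,0],"angular":[0,0,0]}]'
python3 -c "
from h import *
st()"
```

```text
t: 16.35
tcp_pos: [0.5738, 0.145, 0.1831]
tool_rot: [-0.145, 0.989, 0.009, -0.005]
force: [1.1, 0.2, -1.5]
finger_gap: 0.276
gripper_force: 43.1
t 16.35 tcp [0.5738 0.145  0.1831] rot [-0.286  0.958  0.02 ] z [-0.013  0.017 -1.   ] q [ 0.05  0.57  1.57  0.02  1.01 -1.82] gap 0.276 gf 43.09986054897308 f [ 1.1  0.2 -1.5]
```

```bash
python3 -m crank '[{"dp":[0,-0.1,0],"angular":[6.7,2,0]},{"dp":[0,-0.1,-0.3],"angular":[6.7,2,0]},{"dp":[0,-0.1,-0.5],"angular":[6.7,2,0]},{"dp":[0,-0.1,-0.5],"angular":[6.7,2,0]},{"dp":[0,-0.1,-0.5],"angular":[6.7,2,0]},{"dp":[0,0,-0.5],"angular":[6.7,2,0]},{"dp":[0,0,-0.5],"angular":[6.7,2,0]},{"dp":[0,0,-0.5],"angular":[0,0,0]},{"dp":[0,0,-0.3],"angular":[0,0,0]},{"dp":[0,0,0],"angular":[0,0,0]},{"dp":[0,0,0],"angular":[0,0,0]}]'
python3 -c "
from h import *
st()"
```

```text
t: 17.45
tcp_pos: [0.5746, 0.131, 0.077]
tool_rot: [-0.133, 0.897, 0.418, -0.064]
force: [-0.1, 0.4, -1.2]
finger_gap: 0.272
gripper_force: 43.3
t 17.45 tcp [0.5746 0.131  0.077 ] rot [-0.186  0.616  0.766] z [-0.225  0.732 -0.643] q [-0.29  0.92  1.52  0.71  1.35 -2.56] gap 0.272 gf 43.25459003448486 f [-0.1  0.4 -1.2]
```

Tilted 50° as planned. Now I lower it to contact, expected near TCP z = 0.041.

```bash
python3 -m crank '[{"dp":[0,0,-0.5],"angular":[0,0,0]},{"dp":[0,0,-0.3],"angular":[0,0,0]},{"dp":[0,0,-0.15],"angular":[0,0,0]},{"dp":[0,0,-0.1],"angular":[0,0,0]},{"dp":[0,0,0],"angular":[0,0,0]},{"dp":[0,0,0],"angular":[0,0,0]}]'
```

```text
t: 18.05
tcp_pos: [0.5746, 0.1313, 0.0498]
tool_rot: [-0.133, 0.895, 0.422, -0.064]
force: [-2.8, -0.2, 22.0]
finger_gap: 0.271
gripper_force: 43.1
```

```bash
python3 -m crank '[{"dp":[0,0,-0.08],"angular":[0,0,0]},{"dp":[0,0,0],"angular":[0,0,0]}]'
```

```text
t: 18.25
tcp_pos: [0.5746, 0.1313, 0.0498]
tool_rot: [-0.133, 0.894, 0.423, -0.064]
force: [-5.1, -2.7, 33.4]
finger_gap: 0.276
gripper_force: 43.0
```

```bash
python3 -m crank '[{"dp":[0,0,0.12],"angular":[0,0,0]},{"dp":[0,0,0],"angular":[0,0,0]}]'
python3 - <<'E'
from h import *
d=snap('scene'); np.savez('s2.npz',**d); cv2.imwrite('pics/s2.png',cv2.resize(d['image'][130:330,280:480],None,fx=3,fy=3,interpolation=cv2.INTER_CUBIC))
E
```

```text
t: 18.45
tcp_pos: [0.5747, 0.131, 0.0498]
tool_rot: [-0.133, 0.895, 0.421, -0.063]
force: [-1.4, -1.8, 16.7]
finger_gap: 0.273
gripper_force: 43.2
```

View pics/s2.png

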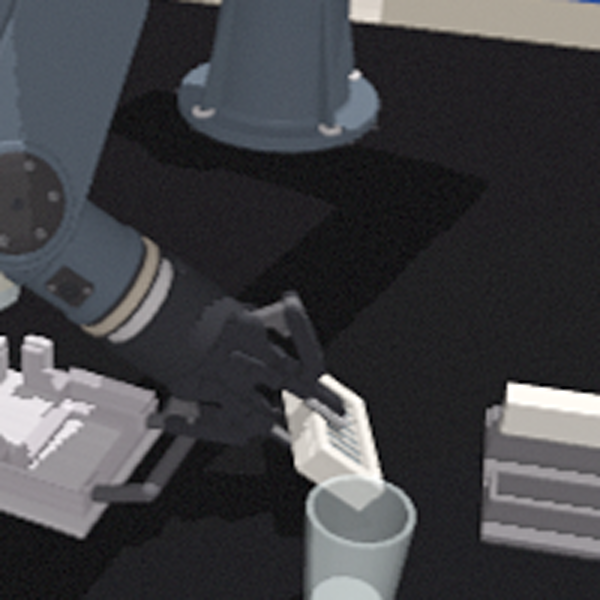

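The view shows the cassette window facing up-right at (350,440). The gripper's lower knuckle rests on the flipper handle near (180,420), not on the bench. I'll lift, shift away from the handle and lower again.

```bash
python3 -m crank '[{"dp":[0,0,0.6],"angular":[0,0,0]},{"dp":[0,0.2,0.3],"angular":[0,0,0]},{"dp":[-0.3,0.4,0],"angular":[0,0,0]},{"dp":[-0.4,0.5,0],"angular":[0,0,0]},{"dp":[-0.4,0.4,0],"angular":[0,0,0]},{"dp":[-0.2,0.2,0],"angular":[0,0,0]},{"dp":[0,0,-0.4],"angular":[0,0,0]},{"dp":[0,0,-0.4],"angular":[0,0,0]},{"dp":[0,0,-0.1],"angular":[0,0,0]},{"dp":[0,0,-0.1],"angular":[0,0,0]},{"dp":[0,0,0],"angular":[0,0,0]},{"dp":[0,0,0],"angular":[0,0,0]}]'
python3 -c "
from h import *
st()"
```

```text
t: 19.7
tcp_pos: [0.5359, 0.1807, 0.0426]
tool_rot: [-0.132, 0.896, 0.418, -0.064]
force: [-1.2, 0.4, -1.8]
finger_gap: 0.272
gripper_force: 43.2
t 19.7 tcp [0.5359 0.1807 0.0426] rot [-0.184  0.615  0.767] z [-0.224  0.733 -0.642] q [-0.23  0.95  1.63  0.78  1.22 -2.63] gap 0.272 gf 43.16994845867157 f [-1.2  0.4 -1.8]
```

```bash
python3 -m crank '[{"dp":[0,-0.2,-0.07],"angular":[0,0,0]},{"dp":[0,-0.2,0],"angular":[0,0,0]},{"dp":[0,0,0],"angular":[0,0,0]}]'; python3 -m crank '[{"dp":[0,0,-0.06],"angular":[0,0,0]},{"dp":[0,0,0],"angular":[0,0,0]}]'
```

```text
t: 20.0
tcp_pos: [0.5361, 0.1679, 0.0407]
tool_rot: [-0.132, 0.897, 0.418, -0.063]
force: [0.3, 0.5, -1.8]
finger_gap: 0.275
gripper_force: 43.2
t: 20.2
tcp_pos: [0.5361, 0.1685, 0.0401]
tool_rot: [-0.132, 0.896, 0.419, -0.063]
force: [0.7, -5.3, 5.7]
finger_gap: 0.273
gripper_force: 44.3
```

```bash
python3 -m crank '[{"dp":[0,0,0.3],"angular":[0,0,0]},{"dp":[-0.3,0,0],"angular":[0,0,0]},{"dp":[-0.6,0,0],"angular":[0,0,0]},{"dp":[-0.5,0,0],"angular":[0,0,0]},{"dp":[0,0,-0.2],"angular":[0,0,0]},{"dp":[0,0,-0.1],"angular":[0,0,0]},{"dp":[0,0,0],"angular":[0,0,0]}]'
python3 -c "
from h import *
st()"
```

```text
t: 20.9
tcp_pos: [0.4924, 0.1694, 0.04]
tool_rot: [-0.133, 0.895, 0.42, -0.065]
force: [-3.7, -2.9, 6.6]
finger_gap: 0.274
gripper_force: 44.0
t 20.9 tcp [0.4924 0.1694 0.04  ] rot [-0.183  0.611  0.77 ] z [-0.229  0.735 -0.638] q [-0.27  0.94  1.74  0.78  1.17 -2.72] gap 0.274 gf 44.03463363647461 f [-3.7 -2.9  6.6]
```

```bash
python3 -m crank '[{"dp":[0,0,0],"angular":[0,0,0]},{"dp":[0,0,0],"angular":[0,0,0]},{"dp":[0,0,0],"angular":[0,0,0]},{"dp":[0.07,-0.2,0],"angular":[0,0,0]},{"dp":[0.07,-0.2,0],"angular":[0,0,0]},{"dp":[0.09,-0.29,0],"angular":[0,0,0]},{"dp":[0.09,-0.29,0],"angular":[0,0,0]},{"dp":[0.09,-0.29,0],"angular":[0,0,0]},{"dp":[0.09,-0.29,0],"angular":[0,0,0]},{"dp":[0.09,-0.29,0.1],"angular":[0,0,0]},{"dp":[0.05,-0.2,0.5],"angular":[0,0,0]},{"dp":[0,-0.2,0.8],"angular":[0,0,0]},{"dp":[0,0,1],"angular":[0,0,0]},{"dp":[0,0,0],"angular":[0,0,0]}]' 0.58
python3 - <<'E'
from h import *
st(); d=snap('scene'); np.savez('s3.npz',**d); cv2.imwrite('pics/s3.png',cv2.resize(d['image'][150:310,330:530],None,fx=4,fy=3.75,interpolation=cv2.INTER_CUBIC))
E
```

```text
t: 22.3
tcp_pos: [0.5142, 0.1009, 0.1146]
tool_rot: [-0.133, 0.897, 0.418, -0.061]
force: [0.2, -0.2, -0.0]
finger_gap: 0.421
gripper_force: 0.0
t 22.3 tcp [0.5142 0.1009 0.1146] rot [-0.188  0.616  0.765] z [-0.221  0.733 -0.644] q [-0.37  0.82  1.68  0.67  1.34 -2.63] gap 0.421 gf 0.0 f [ 0.2 -0.2 -0. ]
```

View pics/s3.png

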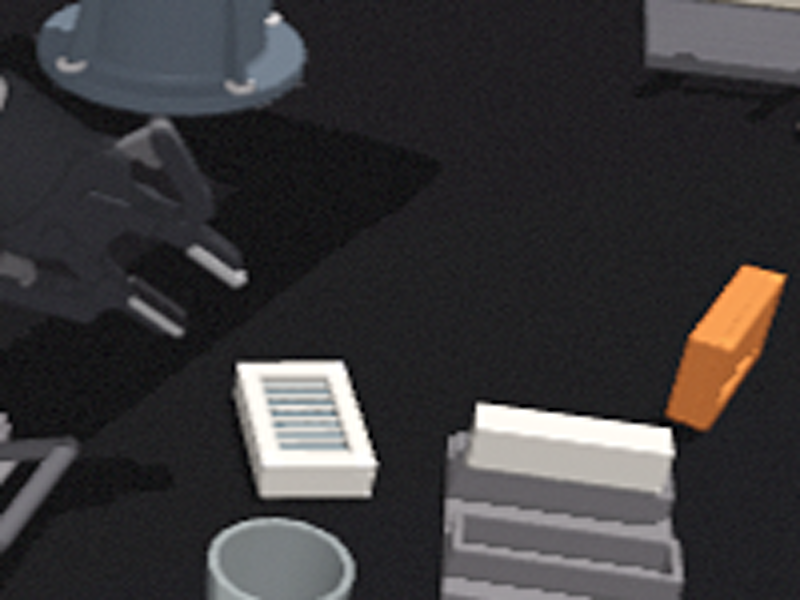

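The crop shows the cassette flat with its ribbed window up at (305,430), clear of everything. Next I untilt the tool and measure the cassette.

```bash
python3 -m crank '[{"dp":[0,0,0.5],"angular":[-6.7,-2,0]},{"dp":[0.2,0,0.5],"angular":[-6.7,-2,0]},{"dp":[0.5,0.3,0.5],"angular":[-6.7,-2,0]},{"dp":[0.5,0.5,0.5],"angular":[-6.7,-2,0]},{"dp":[0.5,0.5,0.3],"angular":[-6.7,-2,0]},{"dp":[0.5,0.5,0.3],"angular":[-6.7,-2,0]},{"dp":[0.5,0.3,0],"angular":[-6.7,-2,0]},{"dp":[0,0,0],"angular":[0,0,0]},{"dp":[0,0,0],"angular":[0,0,0]}]' 0
python3 - <<'E'
from h import *
st()
for n in('wrist','scene','top'):
    d=snap(n); np.savez(n+'4.npz',**d); P=cloud(d)
    m=(P[...,2]>.018)&(P[...,2]<.03)&(abs(P[...,0]-.5)<.09)&(P[...,1]>.08)&(P[...,1]<.245)&(d['range_z']>0)&(d['image'].min(-1)>60)
    k=cv2.connectedComponentsWithStats(m.astype(np.uint8)); i=1+np.argmax(k[2][1:,4]); q=P[k[1]==i]; r=cv2.minAreaRect((q[:,:2]*1000).astype(np.float32)); print(n,len(q),np.round(r[0],1),np.round(r[1],1),round(r[2],2),'z',np.percentile(q[:,2],[2,50,98]).round(4))
E
```

```text
t: 23.25
tcp_pos: [0.5925, 0.1654, 0.1881]
tool_rot: [-0.146, 0.989, 0.01, -0.006]
force: [-0.7, -0.4, 1.1]
finger_gap: 1.0
gripper_force: 0.0
t 23.25 tcp [0.5925 0.1654 0.1881] rot [-0.289  0.957  0.021] z [-0.014  0.018 -1.   ] q [ 0.08  0.59  1.51  0.02  1.06 -1.79] gap 1.0 gf 0.0 f [-0.7 -0.4  1.1]
wrist 10062 [491.6 170.1] [100.5  60.2] 17.18 z [0.0181 0.0235 0.0259]
scene 682 [493.9 167.7] [104.6  60.9] 16.99 z [0.0181 0.0226 0.026 ]
top 726 [491.9 168. ] [100.3  60.5] 17.53 z [0.0183 0.0228 0.0288]
```

```bash
python3 -m crank '[{"dp":[-0.67,0.03,-0.3],"angular":[-1,-0.8,0.4]},{"dp":[-0.67,0.03,-0.4],"angular":[0,0,0]},{"dp":[-0.67,0.03,-0.6],"angular":[0,0,0]},{"dp":[-0.67,0.03,-0.6],"angular":[0,0,0]},{"dp":[-0.67,0.03,-0.6],"angular":[0,0,0]},{"dp":[0,0,-0.5],"angular":[0,0,0]},{"dp":[0,0,0],"angular":[0,0,0]},{"dp":[0,0,0],"angular":[0,0,0]}]'
python3 - <<'E'
from h import *
st()
d=snap('wrist'); np.savez('wrist5.npz',**d); K=d['mtx']; z=d['range_z']; v,u=np.mgrid[:480,:640]
p=np.stack([(u-K[0,2])/K[0,0]*z,(v-K[1,2])/K[1,1]*z,z],-1)@d['mount'][:3,:3].T+d['mount'][:3,3]
for s in(1,-1):
    m=(z>0)&(s*p[...,1]>.03)&(s*p[...,1]<.06)&(abs(p[...,0])<.014)&(p[...,2]>-.03)&(p[...,2]<.03); q=p[m]; print(s,m.sum(),'z',np.percentile(q[:,2],[50,90,97,99]).round(4),'inner y',np.percentile(s*q[:,1],[1,5,50]).round(4),'x',np.percentile(q[:,0],[2,98]).round(4))
P=cloud(d); m=(P[...,2]>.018)&(P[...,2]<.03)&(abs(P[...,0]-.4915)<.07)&(abs(P[...,1]-.169)<.05)&(z>0); q=P[m]; print(len(q),cv2.minAreaRect((q[:,:2]*1000).astype(np.float32)))
E
```

```text
t: 24.2
tcp_pos: [0.4938, 0.168, 0.0988]
tool_rot: [-0.147, 0.989, -0.0, 0.001]
force: [-0.4, 1.4, 0.3]
finger_gap: 0.996
gripper_force: 0.0
t 24.2 tcp [0.4938 0.168  0.0988] rot [-0.291  0.957 -0.001] z [ 0.002 -0.    -1.   ] q [ 0.11  0.62  1.82 -0.    0.7  -1.75] gap 0.996 gf 0.0 f [-0.4  1.4  0.3]
1 3078 z [-0.0167 -0.003   0.0006  0.0024] inner y [0.0429 0.043  0.0435] x [-0.0091  0.0123]
-1 3078 z [-0.0168 -0.0032  0.0006  0.002 ] inner y [0.0416 0.0418 0.0423] x [-0.009   0.0124]
15086 ((491.8385009765625, 170.04310607910156), (100.97749328613281, 60.15093231201172), 17.15154457092285)
```

```bash
python3 -m crank '[{"dp":[-0.06,0.04,-0.6],"angular":[0,0,0.2]},{"dp":[0,0,-0.7],"angular":[0,0,0]},{"dp":[0,0,-0.7],"angular":[0,0,0]},{"dp":[0,0,-0.5],"angular":[0,0,0]},{"dp":[0,0,-0.3],"angular":[0,0,0]},{"dp":[0,0,0],"angular":[0,0,0]},{"dp":[0,0,0],"angular":[0,0,0]}]' 0
python3 -m crank '[{"dp":[0,0,0],"angular":[0,0,0]},{"dp":[0,0,0],"angular":[0,0,0]},{"dp":[0,0,0],"angular":[0,0,0]},{"dp":[0,0,0],"angular":[0,0,0]},{"dp":[0,0,0],"angular":[0,0,0]}]' 1 30
python3 -c "
from h import *
st()"
```

```text
t: 24.95
tcp_pos: [0.4922, 0.1701, 0.0154]
tool_rot: [-0.15, 0.989, -0.0, 0.002]
force: [-0.1, -0.1, -0.4]
finger_gap: 0.996
gripper_force: 0.0
t: 25.45
tcp_pos: [0.4921, 0.1703, 0.0158]
tool_rot: [-0.15, 0.989, -0.0, 0.002]
force: [-0.5, -0.1, 5.8]
finger_gap: 0.697
gripper_force: 33.6
t 25.45 tcp [0.4921 0.1703 0.0158] rot [-0.297  0.955 -0.001] z [ 0.004 -0.    -1.   ] q [ 0.12  0.78  1.85 -0.    0.51 -1.75] gap 0.697 gf 33.587061166763306 f [-0.5 -0.1  5.8]
```

```bash
python3 -m crank '[{"dp":[0,0,0.3],"angular":[0,0,0]},{"dp":[0,0,0.7],"angular":[0,0,0]},{"dp":[0,0,0.9],"angular":[0,0,0]},{"dp":[0,0,0.9],"angular":[0,0,0]},{"dp":[0.2,-0.4,0.6],"angular":[0,0,-1]},{"dp":[0.45,-0.75,0],"angular":[0,0,-3.5]},{"dp":[0.5,-0.9,0],"angular":[0,0,-3.9]},{"dp":[0.5,-0.9,0],"angular":[0,0,-3.9]},{"dp":[0.5,-0.9,0],"angular":[0,0,-3.9]},{"dp":[0.5,-0.9,0],"angular":[0,0,-3.9]},{"dp":[0.5,-0.9,0],"angular":[0,0,-3.9]},{"dp":[0.45,-0.7,0],"angular":[0,0,-2.2]},{"dp":[0.25,-0.35,0],"angular":[0,0,-1.1]},{"dp":[0,0,0],"angular":[0,0,0]},{"dp":[0,0,0],"angular":[0,0,0]}]'
python3 - <<'E'
from fit import *
st()
d=snap('wrist'); np.savez('wrist6.npz',**d); cv2.imwrite('pics/w6.png',d['image']); P=cloud(d); k=d['range_z']>0
# cassette in view?
m=k&(P[...,2]>.1)&(P[...,2]<.145)&(abs(P[...,0]-.6076)<.07)&(abs(P[...,1]+.03)<.05); q=P[m]; print(len(q)); 
if len(q)>50: print(cv2.minAreaRect((q[:,:2]*1000).astype(np.float32)),np.percentile(q[:,2],[5,50,95]))
F=np.array([.5964,-.0933]); p=prof(P[k],np.radians(-10.1),F,'')
N=p[(abs(p[:,1]+.064)<.05)&(abs(p[:,0])<.08)]; print('nest pts',(N[:,2]>.038).sum())
for l,e,x0 in(('plinth out',edge(N,1,-1,.038,.06),0),('plinth x1',edge(N,0,1,.038,.06,np.arange(-.09,-.04,.003)),-.064),('plinth x-1',edge(N,0,-1,.038,.06,np.arange(-.09,-.04,.003)),-.064),('bar out',edge(p[(p[:,1]>.12)&(p[:,1]<.16)],1,1,.03,.06),0)):
    if len(e)>3: A=line(*e.T); print(l,np.polyval(A[0],x0).round(4),np.degrees(A[0][0]).round(2),A[1:])
E
```

```text
t: 26.95
tcp_pos: [0.6058, -0.0299, 0.1166]
tool_rot: [0.087, 0.996, -0.0, 0.0]
force: [-0.2, 0.2, -2.2]
finger_gap: 0.694
gripper_force: 33.0
t 26.95 tcp [ 0.6058 -0.0299  0.1166] rot [ 0.174  0.985 -0.001] z [ 0.    -0.001 -1.   ] q [-0.23  0.67  1.59 -0.    0.88 -1.63] gap 0.694 gf 33.02065908908844 f [-0.2  0.2 -2.2]
40133
((599.8245849609375, -28.707855224609375), (87.00725555419922, 90.22034454345703), 80.14446258544922) [0.1182969  0.12230431 0.13460453]
nest pts 7041
plinth out -0.1019 0.16 (21, np.float64(0.0002262770634059243))
plinth x1 0.0589 -0.74 (17, np.float64(0.00033625176118304024))
plinth x-1 -0.0593 -0.03 (17, np.float64(6.82307734545968e-05))
bar out 0.1465 0.07 (21, np.float64(0.00016660786647476118))
```

Run:
```python
from fit import *
d=dict(np.load('wrist6.npz')); 
s=sense(); T=np.array(s['tcp_pos'][:2])
P=cloud({**d}); k=d['range_z']>0; p=prof(P[k],np.radians(-10.1),T,'')
q=p[(p[:,2]>.118)&(p[:,2]<.1275)&(abs(p[:,1])<.034)&(abs(p[:,0])<.07)]
for sg in(1,-1):
    print(sg,[ (round(a*1e3),round(sg*float(np.percentile(sg*q[abs(q[:,1]-a)<.002,0],98))*1e3,1)) for a in np.arange(-.026,.027,.008)])
print('y',np.percentile(q[:,1],[.5,99.5]))
```

```text
1 [(-26, 32.2), (-18, 36.7), (-10, 37.2), (-2, 37.5), (6, 37.4), (14, 36.5), (22, 31.0)]
-1 [(-26, -50.3), (-18, -50.3), (-10, -50.3), (-2, -50.3), (6, -50.4), (14, -50.4), (22, -50.3)]
y [-0.030219    0.02961096]
```

View pics/w6.png

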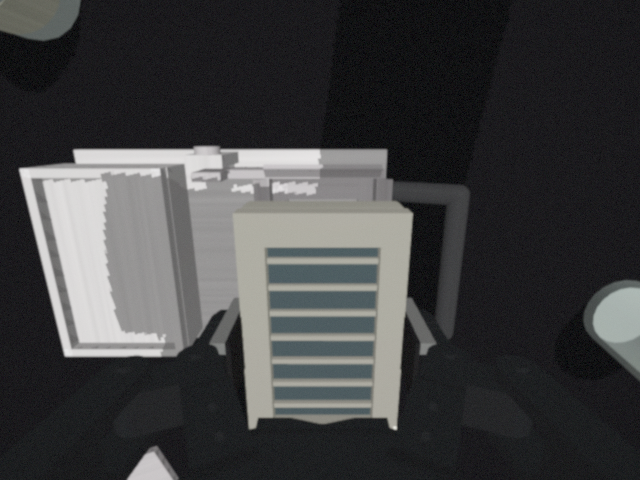

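The cassette is held squarely at (322,310), window up, above the pocket. The edges measure symmetric within 0.5 mm, so I lower it.

```bash
python3 -m crank '[{"dp":[0.07,-0.01,-0.6],"angular":[0,0,0]},{"dp":[0,0,-0.7],"angular":[0,0,0]},{"dp":[0,0,-0.6],"angular":[0,0,0]},{"dp":[0,0,-0.3],"angular":[0,0,0]},{"dp":[0,0,0],"angular":[0,0,0]},{"dp":[0,0,0],"angular":[0,0,0]}]'
python3 -m crank '[{"dp":[0,0,-0.2],"angular":[0,0,0]},{"dp":[0,0,-0.2],"angular":[0,0,0]},{"dp":[0,0,0],"angular":[0,0,0]},{"dp":[0,0,0],"angular":[0,0,0]}]'
```

```text
t: 27.6
tcp_pos: [0.6091, -0.0305, 0.0512]
tool_rot: [0.087, 0.996, -0.001, 0.001]
force: [1.4, -0.3, -0.7]
finger_gap: 0.697
gripper_force: 33.0
t: 28.0
tcp_pos: [0.609, -0.0311, 0.0387]
tool_rot: [0.088, 0.996, -0.001, 0.001]
force: [-0.1, 0.6, -1.0]
finger_gap: 0.695
gripper_force: 33.0
```

```bash
python3 -m crank '[{"dp":[-0.04,0.02,-0.1],"angular":[0,0,0]},{"dp":[0,0,-0.1],"angular":[0,0,0]},{"dp":[0,0,0],"angular":[0,0,0]},{"dp":[0,0,0],"angular":[0,0,0]}]'
python3 -m crank '[{"dp":[0,0,-0.1],"angular":[0,0,0]},{"dp":[0,0,0],"angular":[0,0,0]},{"dp":[0,0,0],"angular":[0,0,0]}]'
```

```text
t: 28.4
tcp_pos: [0.6078, -0.0305, 0.0326]
tool_rot: [0.088, 0.996, -0.001, 0.001]
force: [-0.5, 1.0, -2.2]
finger_gap: 0.69
gripper_force: 33.0
t: 28.7
tcp_pos: [0.6078, -0.0305, 0.0297]
tool_rot: [0.088, 0.996, -0.001, 0.001]
force: [-0.2, -0.4, -1.2]
finger_gap: 0.698
gripper_force: 33.0
```

```bash
python3 -m crank '[{"dp":[0,0,-0.03],"angular":[0,0,0]},{"dp":[0,0,0],"angular":[0,0,0]}]'
python3 -m crank '[{"dp":[0,0,0],"angular":[0,0,0]},{"dp":[0,0,0],"angular":[0,0,0]},{"dp":[0,0,0],"angular":[0,0,0]},{"dp":[0,0,0],"angular":[0,0,0]},{"dp":[0,0,0.3],"angular":[0,0,0]},{"dp":[0,0,0.6],"angular":[0,0,0]},{"dp":[0,0,1],"angular":[0,0,0]},{"dp":[0.3,0,1],"angular":[0,0,0]},{"dp":[0.9,0.2,0.6],"angular":[0,0,0]},{"dp":[0.9,0.4,0.5],"angular":[0,0,0]},{"dp":[0.3,0.4,0],"angular":[0,0,0]},{"dp":[0,0,0],"angular":[0,0,0]},{"dp":[0,0,0],"angular":[0,0,0]}]' 0
python3 - <<'E'
from fit import *
st()
d=snap('wrist'); np.savez('wrist7.npz',**d); cv2.imwrite('pics/w7.png',d['image']); P=cloud(d); k=d['range_z']>0
F=np.array([.5964,-.0933]); p=prof(P[k],np.radians(-10.1),F,'')
q=p[(abs(p[:,0])<.056)&(abs(p[:,1]-.064)<.045)&(p[:,2]>.0345)&(p[:,2]<.045)]
mid=q[(abs(q[:,0])<.03)]; print('y edges',np.percentile(mid[:,1],[1,99]),'z',np.percentile(q[:,2],[2,50,98]))
c=q[abs(q[:,1]-.064)<.025]; print('x edges',np.percentile(c[:,0],[.5,99.5]))
A=np.c_[q[:,:2],np.ones(len(q))]; k2=abs(q[:,2]-np.median(q[:,2]))<.002; print('plane',np.linalg.lstsq(A[k2],q[k2,2],rcond=None)[0])
r=p[(p[:,1]>.125)&(p[:,1]<.16)&(abs(p[:,0])<.03)&(p[:,2]>.03)&(p[:,2]<.06)]; print('bar y',np.percentile(r[:,1],[1,50,99]),'z',np.percentile(r[:,2],[50,95]))
E
```

```text
t: 28.9
tcp_pos: [0.608, -0.0305, 0.0289]
tool_rot: [0.088, 0.996, -0.001, 0.001]
force: [0.0, 0.1, -1.1]
finger_gap: 0.695
gripper_force: 33.1
t: 30.2
tcp_pos: [0.6775, 0.0001, 0.1473]
tool_rot: [0.087, 0.996, -0.001, -0.001]
force: [-1.1, 0.2, -0.9]
finger_gap: 0.996
gripper_force: 0.0
t 30.2 tcp [6.775e-01 1.000e-04 1.473e-01] rot [ 0.173  0.985 -0.002] z [-0.003 -0.001 -1.   ] q [-0.16  0.71  1.37 -0.    1.06 -1.56] gap 0.996 gf 0.0 f [-1.1  0.2 -0.9]
y edges [0.03426117 0.09397316] z [0.03477393 0.0374635  0.03891698]
x edges [-0.0500206   0.04965714]
plane [-8.87970877e-05  6.97134381e-04  3.74485532e-02]
bar y [0.13623021 0.14135306 0.14780934] z [0.04251455 0.04417758]
```

```bash
python3 -m crank '[{"dp":[-0.62,0.52,0],"angular":[0,0,0]},{"dp":[-0.62,0.52,0],"angular":[0,0,0]},{"dp":[-0.62,0.52,-0.3],"angular":[0,0,0]},{"dp":[0,0,-0.8],"angular":[0,0,0]},{"dp":[0,0,-0.8],"angular":[0,0,0]},{"dp":[0,0,-0.8],"angular":[0,0,0]},{"dp":[0,0,-0.5],"angular":[0,0,0]},{"dp":[0,0,0],"angular":[0,0,0]},{"dp":[0,0,0],"angular":[0,0,0]}]' 0.5
python3 - <<'E'
import numpy as np
a=np.radians([0,3,8,15,24,34,44,54,64,74,84,94,105,116,127,138,148,157,164,170,175,178,180,181]); u=142*np.cos(a);z=142*np.sin(a)
for i in range(len(a)-1): du,dz=(u[i+1]-u[i])/30,(z[i+1]-z[i])/30; print(f'{{"dp":[{.1754*du:.2f},{.9845*du:.2f},{dz:.2f}],"angular":[0,0,0]}}',end=',')
from h import *; st()
E
```

```text
t: 31.15
tcp_pos: [0.6237, 0.046, 0.0527]
tool_rot: [0.088, 0.996, -0.001, 0.001]
force: [0.1, 0.0, 0.4]
finger_gap: 0.503
gripper_force: 0.0
{"dp":[-0.00,-0.01,0.25],"angular":[0,0,0]},{"dp":[-0.01,-0.04,0.41],"angular":[0,0,0]},{"dp":[-0.02,-0.11,0.57],"angular":[0,0,0]},{"dp":[-0.04,-0.24,0.70],"angular":[0,0,0]},{"dp":[-0.07,-0.39,0.72],"angular":[0,0,0]},{"dp":[-0.09,-0.51,0.64],"angular":[0,0,0]},{"dp":[-0.11,-0.61,0.54],"angular":[0,0,0]},{"dp":[-0.12,-0.70,0.42],"angular":[0,0,0]},{"dp":[-0.14,-0.76,0.30],"angular":[0,0,0]},{"dp":[-0.14,-0.80,0.16],"angular":[0,0,0]},{"dp":[-0.14,-0.81,0.01],"angular":[0,0,0]},{"dp":[-0.16,-0.88,-0.15],"angular":[0,0,0]},{"dp":[-0.15,-0.84,-0.32],"angular":[0,0,0]},{"dp":[-0.14,-0.76,-0.47],"angular":[0,0,0]},{"dp":[-0.12,-0.66,-0.61],"angular":[0,0,0]},{"dp":[-0.09,-0.49,-0.66],"angular":[0,0,0]},{"dp":[-0.06,-0.34,-0.66],"angular":[0,0,0]},{"dp":[-0.03,-0.19,-0.54],"angular":[0,0,0]},{"dp":[-0.02,-0.11,-0.48],"angular":[0,0,0]},{"dp":[-0.01,-0.05,-0.41],"angular":[0,0,0]},{"dp":[-0.00,-0.01,-0.25],"angular":[0,0,0]},{"dp":[-0.00,-0.00,-0.17],"angular":[0,0,0]},{"dp":[0.00,0.00,-0.08],"angular":[0,0,0]},t 31.15 tcp [0.6237 0.046  0.0527] rot [ 0.175  0.985 -0.001] z [ 0.001 -0.001 -1.   ] q [-0.1   0.79  1.56 -0.    0.79 -1.5 ] gap 0.503 gf 0.0 f [0.1 0.  0.4]
```

```bash
python3 -m crank '[{"dp":[-0.07,0.01,-0.3],"angular":[0,0,0]},{"dp":[0,0,-0.2],"angular":[0,0,0]},{"dp":[0,0,0],"angular":[0,0,0]},{"dp":[0,0,0],"angular":[0,0,0]}]' 0.5
python3 -m crank '[{"dp":[0,0,0],"angular":[0,0,0]},{"dp":[0,0,0],"angular":[0,0,0]},{"dp":[0,0,0],"angular":[0,0,0]},{"dp":[0,0,0],"angular":[0,0,0]},{"dp":[0,0,0],"angular":[0,0,0]},{"dp":[0,0,0],"angular":[0,0,0]}]' 1 40
```

```text
t: 31.55
tcp_pos: [0.622, 0.0466, 0.038]
tool_rot: [0.088, 0.996, -0.001, 0.001]
force: [-0.2, 0.7, -0.6]
finger_gap: 0.502
gripper_force: 0.0
t: 32.15
tcp_pos: [0.6222, 0.0464, 0.0383]
tool_rot: [0.088, 0.996, -0.001, 0.001]
force: [-0.9, -1.1, 3.4]
finger_gap: 0.119
gripper_force: 39.1
```

Bar gripped (gap 0.119, about 10 mm). I'll swing the first part slowly, to about 84°.

```bash
python3 -m crank '[{"dp":[0,-0.01,0.25],"angular":[0,0,0]},{"dp":[-0.01,-0.04,0.41],"angular":[0,0,0]},{"dp":[-0.02,-0.11,0.57],"angular":[0,0,0]},{"dp":[-0.04,-0.24,0.7],"angular":[0,0,0]},{"dp":[-0.07,-0.39,0.72],"angular":[0,0,0]},{"dp":[-0.09,-0.51,0.64],"angular":[0,0,0]},{"dp":[-0.11,-0.61,0.54],"angular":[0,0,0]},{"dp":[-0.12,-0.7,0.42],"angular":[0,0,0]},{"dp":[-0.14,-0.76,0.3],"angular":[0,0,0]},{"dp":[-0.14,-0.8,0.16],"angular":[0,0,0]}]' 1 50
python3 -c "
from h import *
st()"
```

```text
t: 33.15
tcp_pos: [0.6007, -0.075, 0.1852]
tool_rot: [0.088, 0.996, 0.003, 0.004]
force: [0.8, 6.0, 7.9]
finger_gap: 0.115
gripper_force: 51.2
t 33.15 tcp [ 0.6007 -0.075   0.1852] rot [0.175 0.985 0.006] z [ 0.008  0.004 -1.   ] q [-0.31  0.57  1.55  0.01  1.01 -1.71] gap 0.115 gf 51.18630230426788 f [0.8 6.  7.9]
```

```bash
python3 -m crank '[{"dp":[-0.14,-0.81,0.01],"angular":[0,0,0]},{"dp":[-0.16,-0.88,-0.15],"angular":[0,0,0]},{"dp":[-0.15,-0.84,-0.32],"angular":[0,0,0]},{"dp":[-0.14,-0.76,-0.47],"angular":[0,0,0]},{"dp":[-0.12,-0.66,-0.61],"angular":[0,0,0]},{"dp":[-0.09,-0.49,-0.66],"angular":[0,0,0]},{"dp":[-0.06,-0.34,-0.66],"angular":[0,0,0]},{"dp":[-0.03,-0.19,-0.54],"angular":[0,0,0]},{"dp":[-0.02,-0.11,-0.48],"angular":[0,0,0]}]' 1 50
python3 -c "
from h import *
st()"
```

```text
t: 34.05
tcp_pos: [0.573, -0.2312, 0.0635]
tool_rot: [0.088, 0.996, -0.001, 0.002]
force: [2.9, 2.2, 3.5]
finger_gap: 0.111
gripper_force: 57.6
t 34.05 tcp [ 0.573  -0.2312  0.0635] rot [ 0.175  0.985 -0.001] z [ 0.004 -0.002 -1.   ] q [-0.56  0.76  1.58  0.    0.79 -1.96] gap 0.111 gf 57.649946808815 f [2.9 2.2 3.5]
```

```bash
python3 -m crank '[{"dp":[-0.01,-0.05,-0.3],"angular":[0,0,0]},{"dp":[0,-0.01,-0.2],"angular":[0,0,0]},{"dp":[0,0,-0.18],"angular":[0,0,0]},{"dp":[0,0,-0.12],"angular":[0,0,0]},{"dp":[0,0,0],"angular":[0,0,0]},{"dp":[0,0,0],"angular":[0,0,0]}]'
python3 -c "
from h import *
st()"
```

```text
t: 34.65
tcp_pos: [0.5727, -0.2332, 0.0388]
tool_rot: [0.088, 0.996, -0.001, 0.002]
force: [3.4, -1.9, -0.0]
finger_gap: 0.112
gripper_force: 58.7
t 34.65 tcp [ 0.5727 -0.2332  0.0388] rot [ 0.174  0.985 -0.002] z [ 0.003 -0.002 -1.   ] q [-0.57  0.8   1.59 -0.    0.75 -1.96] gap 0.112 gf 58.73125970363617 f [ 3.4 -1.9 -0. ]
```

```bash
python3 -m crank '[{"dp":[0,0,-0.02],"angular":[0,0,0]},{"dp":[0,0,0],"angular":[0,0,0]},{"dp":[0,0,0],"angular":[0,0,0]}]' 0.5
python3 -m crank '[{"dp":[0,0,0],"angular":[0,0,0]},{"dp":[0,0,0],"angular":[0,0,0]},{"dp":[0,0,0.4],"angular":[0,0,0]},{"dp":[0,0,0.8],"angular":[0,0,0]},{"dp":[0,0,1],"angular":[0,0,0]},{"dp":[0.3,0,1],"angular":[0,0,0]},{"dp":[0.9,0.3,0.5],"angular":[0,0,0]},{"dp":[0.9,0.7,0.3],"angular":[0,0,0]},{"dp":[0.9,0.7,0],"angular":[0,0,0]},{"dp":[0.3,0.7,0],"angular":[0,0,0]},{"dp":[0,0,0],"angular":[0,0,0]},{"dp":[0,0,0],"angular":[0,0,0]}]' 0.5
python3 - <<'E'
from fit import *
st()
d=snap('wrist'); np.savez('wrist8.npz',**d); s=snap('scene')
c=np.zeros((480,800,3),np.uint8); c[:,:480]=d['image'][:,60:540]; x=cv2.resize(s['image'][190:320,200:360],(320,260),interpolation=cv2.INTER_CUBIC); c[:260,480:]=x; cv2.imwrite('pics/end.png',c)
P=cloud(d); k=d['range_z']>0; F=np.array([.5964,-.0933]); p=prof(P[k],np.radians(-10.1),F,'')
r=p[(p[:,1]<-.125)&(p[:,1]>-.16)&(abs(p[:,0])<.03)&(p[:,2]>.02)&(p[:,2]<.06)]; print('bar y',np.percentile(r[:,1],[1,50,99]),'z',np.percentile(r[:,2],[50,95]))
o=p[(abs(p[:,0])<.03)&(abs(p[:,1]+.064)<.02)]; print('cassette back z thru opening',np.percentile(o[:,2],[2,10,50,90,98]))
q=o[(abs(o[:,2]-np.median(o[:,2]))<.004)]; print(np.linalg.lstsq(np.c_[q[:,:2],np.ones(len(q))],q[:,2],rcond=None)[0])
P=cloud(s); m=(abs(P[...,0]-.42)<.05)&(abs(P[...,1]+.167)<.05)&(P[...,2]>.02); print('bottle top',np.percentile(P[m][:,2],99))
E
```

```text
t: 34.95
tcp_pos: [0.5722, -0.2361, 0.0394]
tool_rot: [0.087, 0.996, -0.003, 0.002]
force: [-1.0, -9.8, 4.2]
finger_gap: 0.504
gripper_force: 4.4
t: 36.15
tcp_pos: [0.6698, -0.1595, 0.1577]
tool_rot: [0.087, 0.996, -0.0, -0.001]
force: [0.1, -0.3, 0.2]
finger_gap: 0.501
gripper_force: 0.0
t 36.15 tcp [ 0.6698 -0.1595  0.1577] rot [ 0.173  0.985 -0.001] z [-0.001 -0.001 -1.   ] q [-0.4   0.71  1.34 -0.    1.09 -1.79] gap 0.501 gf 0.0 f [ 0.1 -0.3  0.2]
bar y [-0.14685281 -0.13980225 -0.13558738] z [0.04246705 0.04421114]
cassette back z thru opening [0.05711349 0.05765983 0.05853554 0.05945948 0.05998233]
[ 0.0004773  -0.00062459  0.05850102]
bottle top 0.11409406908700091
```

View pics/end.png

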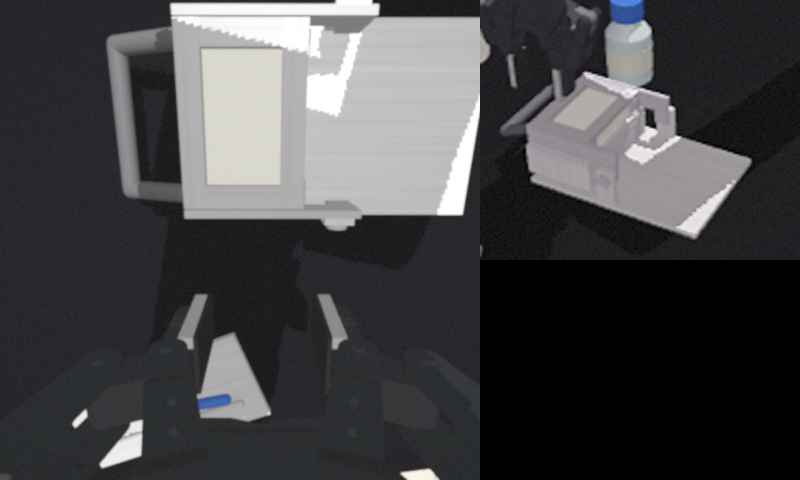

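The flipper is closed over the nest, with the bar at the same height as when open. The cassette's plain back shows through the frame at (240,115), flat at z = 58.5 mm (58 mm expected). The bottle stands upright at (628,40) in the composite. Handing in.

```bash
python3 -c "
from station import order
print(order.sign_off())"
```

```text
the job is handed in; nothing more can be done
None
```

I handed the job in at about 36 s: the bottle stands upright on the bench, the cassette lies window down in the nest with the flipper closed and released, and the gripper stayed clear of the blank, wash bottle and beaker; the sign-off gave no verdict.

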